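# Set up the finishing rack and rack the long blanks

### The job

Set up the finishing rack for oiling: fit the two loose bearers into the tapered dovetail ways of the rack's foot, one in each, and push each along until its tail is home and wedged tight. Then lay every long blank (the hardwood blocks nearly 200 mm long) across both bearers, one to a bay between the dowel pins, square to the bearers and with about equal overhang front and back, so that each can be brushed all round. Leave the short offcuts and the other things on the bench where they are.

Things in the scene. Friction and masses are not known exactly. Their poses are not given: they have to be found in the camera images.
- rack_foot: Fixed rack foot: grey laminated slab 190 (its x) x 150 (its y) x 14 mm with three dark cheeks, tops 30 mm above the bench, and brass screws. Between them two dovetail ways run along y, open at both ends; the wide mouths are at +y, roughly to the robot's left. Origin: middle of the slab's underside, z up.
- way_near (a point): Middle of the floor of the way on the foot's -x side, 45 mm from its middle, 14 mm above the bench; axes as the foot's. Way 150 mm long, floor width 36 mm at -y to 61 mm at the +y mouth, 10 mm less at the top (16 mm up): undercut. A bearer's origin comes here when home, its y along this y, its narrow (-y) end first. Either bearer fits.
- way_far (a point): The same for the way on the foot's +x side. A bearer slides freely in from the mouth; still 85 to 110 mm short of home it can also be lowered in from above. It binds where the tail stands flush with both ends of the foot, within 1 mm; a push of 10 to 15 N there wedges it tight and friction holds it.
- bearer_a: Loose light wooden bearer, bar 290 mm long (its y), 22 mm wide, upright sides 16 to 58 mm up, bevelled to a 10 mm top edge at 70 mm; 8 mm dowel pins at y = -138, -46, 46, 138 mm end 88 mm up. Below, y = -75 to 75 only, a dovetail tail 16 mm high, underside 36 mm wide at -y to 61 mm at +y, 10 mm less at its top. Origin: middle of the underside. 0.24 kg. Stands on its tail.
- bearer_b: The other bearer, equal to bearer_a and interchangeable with it.
- bay_left (a point): Bay on the foot's +y side: point on the foot's middle line (x = 0), 92 mm from the middle, at the height of the top edges of seated bearers, 84 mm above the bench, halfway between pin pairs (84 mm free between pins). Axes as the foot's: bearers run along y, blanks are to lie along x.
- bay_middle (a point): The same for the middle bay, over the foot's middle.
- bay_right (a point): The same for the bay on the -y side, 92 mm from the middle.
- blank_1: Long light tan hardwood blank, 55 x 200 x 55 mm (its x, y, z); origin in the middle of its underside as it first lies, its y along its length. Grasp it across its 55 mm width. May be absent: two or three of the four blanks are on the bench.
- blank_1_mid (a point): Centre of blank_1's volume, 27.5 mm above its underside; axes as the body's.
- blank_2: Long grey-brown hardwood blank, 58 x 190 x 55 mm (its x, y, z); origin in the middle of its underside as it first lies, its y along its length. Grasp it across its 58 mm width. May be absent: two or three of the four blanks are on the bench.
- blank_2_mid (a point): Centre of blank_2's volume, 27.5 mm above its underside; axes as the body's.
- blank_3: Long light tan hardwood blank, 55 x 200 x 55 mm (its x, y, z); origin in the middle of its underside as it first lies, its y along its length. Grasp it across its 55 mm width. May be absent: two or three of the four blanks are on the bench.
- blank_3_mid (a point): Centre of blank_3's volume, 27.5 mm above its underside; axes as the body's.
- blank_4: Long grey-brown hardwood blank, 58 x 190 x 55 mm (its x, y, z); origin in the middle of its underside as it first lies, its y along its length. Grasp it across its 58 mm width. May be absent: two or three of the four blanks are on the bench.
- blank_4_mid (a point): Centre of blank_4's volume, 27.5 mm above its underside; axes as the body's.
- offcut_dark: Short dark offcut, 45 x 62 x 58 mm; origin under its middle. Not part of the job.
- offcut_pale: Short pale offcut, 45 x 62 x 58 mm; not part of the job.
- offcut_short: Short hardwood offcut, 46 x 105 x 50 mm; not part of the job.
- rule: Folded wooden rule, 16 x 203 x 15 mm; not part of the job.
- brush: Round paint brush with orange and green handle, 23 x 201 x 18 mm; not part of the job.
- handle: Turned tool handle with a ferrule, 53 x 96 x 18 mm; not part of the job.
- clamp: Small bar clamp with a red handle lying flat, 89 x 176 x 26 mm; not part of the job.

How it is judged:
By the outcome, as a careful person would: the job done as asked, in the order asked, and still so for the second after the job is handed in, with the robot touching nothing.
Of blank_1, blank_2, blank_3, blank_4 only 2 to 3 are there at a start; the rules pass over those that are not, and their reading is None.
At some moment in a run one of blank_3, blank_4 may be knocked a few centimetres aside while the robot is not near it.
Once in a run the grip may slacken for a moment while it holds something.
It also fails if it takes over 210 s, if anything falls off the work surface, if the arm or the gripper's body presses on something with over 40 N, if the wrist force passes 120 N, or if a joint passes its speed limit or range.

### The arm

A 6-joint arm with a two-finger parallel gripper is mounted at the origin on the work surface; the furniture and walls round the work are solid. World frame = base frame: x ahead of the robot, y to its left, z up, the work surface at z = 0. Lengths are in mm, angles in degrees, forces in N, time in s.
With the tool pointing down it reaches from about 300 to 850 mm from the base axis. Payload 4.2 kg.
Tool frame: the origin (TCP) lies midway between the tips of the shut fingers; the grasp point (between the pads) lies 19 mm behind it; z points along the fingers, y is the direction in which the jaws open and shut (so a half turn about z gives the same grasp; the last joint's range is limited). The gripper opens to 91 mm and grips with 3 to 60 N. Pads are 32 mm wide; open, the fingers measure 118 mm over their backs; the gripper's body (76 mm by 178 mm) begins 60 mm behind the grasp point.
Start: joints at [72.479, 18.312, 89.639, -0, 72.044, -1.146], TCP at [162.109, 551.692, 213.976] pointing down, gripper open.
Joint ranges: [-177.97, 177.97], [-48.28, 115.42], [12.27, 149.76], [-77.06, 257.06], [2.81, 150.46], [-146.56, 146.56]. Speed limits (degrees/s): [147.25, 147.25, 180, 180, 180, 180].

### API

Orientations are given as [roll, pitch, yaw] about the fixed x, y, z axes, in that order (R = Rz(yaw) Ry(pitch) Rx(roll)).
In Python, from workcell import env gives the robot as it stands.
- The arm moves only by the shell command python3 -m jog 'ROWS' [FORCE]. ROWS is JSON, a list of rows, each an object of numbers: "dx", "dy", "dz": the shift along the world's x, y, z in m; "wx", "wy", "wz": the turn, a rotation vector about the world's x, y, z in rad; "grip": the gripper's target within -1 to 1 (shut at 1, half-way at 0, fully open at -1). In form: [{"dx": .., "dy": .., "dz": .., "wx": .., "wy": .., "wz": .., "grip": ..}, ...]. A call has 1 to 10 rows; each row shifts and turns the commanded pose from where the row before left it; what a row does not reach is not made up. A row lasts 1/10 s, in which the tool goes at most 50 mm and 8.59 degrees, less where a joint would pass 70% of its speed; a pose out of reach is approached as far as the arm can. A call with a gripper value outside its range is refused whole. The fingers move at their own pace and stop on an object; FORCE is the grip in N (left out, the last holds). Time passes only in rows, so rows that do not move let the fingers close. It gives the time, the measured TCP pose, the force and the opening at its end, in the units of the state.
- env.state(): the state, without advancing time (a new reading comes with each control period).
- env.grab_frame(name): name is "scene" or "side" or "wrist"; returns the picture (480x640x3 uint8, red, green, blue); there is no depth.
- env.get_calibration(name): a dict with "fx", "fy", "cx", "cy" (pixels), "R" (3x3) and "t" (3): a world point X has camera coordinates R X + t. Camera axes: x right, y down, z forward; pixel columns grow to the right and rows downward; lengths in mm; the calibration is good to about 2 mm. The wrist camera is an equidistant fisheye: a pixel r from the principal point sees the ray r / f radians off the axis. A picture is of the moment at which its call begins: read the wrist's pose just before it. get_calibration takes no time and is no camera call; for the wrist camera it gives the pose at the moment of the call.
- env.job_done(): hands the job in, once; it reports no verdict.
The state is a dict: "time_s": time; "qpos": joint angles; "qvel": joint speeds; "effort": joint torques, N m; "ee_pos": TCP position; "ee_rot": TCP orientation; "force": force on the tool from outside, world axes, zero at the start; "torque": the same for the moment, N m; "gripper_width": finger opening in mm.
Only numpy, scipy, OpenCV 4.12 (cv2) and the standard library are available. Lean on these libraries where they do the work, as an engineer would, in place of code of your own. Each camera call takes 0.05 s, during which the arm holds its last target. There are 200 camera calls.

## Working session

There is one attempt and no reset: what is moved stays moved. The work goes in short steps, Python scripts to look and compute and a shell command to move; the robot and the scene stay as the last step left them, time stands still between calls to the robot, and variables do not carry over. Pictures are saved under pics/ and viewed, about 12 in all and at most 16, crops included, and the job is handed in when it is done.

```bash
ls; mkdir -p pics; cat > h.py <<'E'
import numpy as np, cv2
from workcell import env
def grab(n,f=None):
    c=env.get_calibration(n); im=env.grab_frame(n)
    if f: cv2.imwrite('pics/'+f,cv2.cvtColor(im,cv2.COLOR_RGB2BGR))
    return im,c
def ray(c,u,v,fish=False):
    R=np.array(c['R']);t=np.array(c['t'])
    x=(u-c['cx'])/c['fx'];y=(v-c['cy'])/c['fy']
    if fish:
        r=np.hypot(x,y); s=np.sin(r)/r if r>1e-9 else 1; d=np.array([x*s,y*s,np.cos(r)])
    else: d=np.array([x,y,1.])
    return -R.T@t, R.T@d
def onz(c,u,v,z,fish=False):
    o,d=ray(c,u,v,fish); return (o+d*(z-o[2])/d[2])[:2].round(1)
def proj(c,X,fish=False):
    p=np.array(c['R'])@np.array(X,float)+np.array(c['t'])
    if fish:
        r=np.hypot(p[0],p[1]);th=np.arctan2(r,p[2]);k=th/max(r,1e-9);return np.array([c['cx']+c['fx']*p[0]*k,c['cy']+c['fy']*p[1]*k])
    return np.array([c['cx']+c['fx']*p[0]/p[2],c['cy']+c['fy']*p[1]/p[2]])
E
python3 - <<'E'
from h import *
for n in ['scene','side','wrist']:
    im,c=grab(n,n+'0.png'); print(n,{k:np.round(v,3).tolist() for k,v in c.items()}, (-np.array(c['R']).T@np.array(c['t'])).round())
s=env.state();print(s['time_s'],s['ee_pos'],s['ee_rot'],s['force'],s['gripper_width'])
E
```

```text
pics
scene {'fx': 514.804, 'fy': 514.804, 'cx': 312.045, 'cy': 242.278, 'R': [[-0.634, 0.773, 0.008], [0.547, 0.456, -0.702], [-0.547, -0.441, -0.712]], 't': [267.146, -224.905, 1705.398]} [1225.  648. 1054.]
side {'fx': 512.529, 'fy': 512.529, 'cx': 331.23, 'cy': 241.956, 'R': [[0.189, -0.982, 0.014], [-0.839, -0.169, -0.517], [0.51, 0.086, -0.856]], 't': [-60.924, 442.123, 1188.685]} [-223.  -87. 1247.]
wrist {'fx': 371.648, 'fy': 371.648, 'cx': 317.558, 'cy': 239.781, 'R': [[0.282, 0.959, -0.002], [0.923, -0.271, 0.273], [0.261, -0.079, -0.962]], 't': [-573.958, -31.005, 390.999]} [ 88. 573. 384.]
0.15 [162.00124682 551.33983374 213.32598844] [-1.79924829e+02 -1.06550146e-03  1.63623934e+02] [ 0.20101614  0.43618087 -0.47996981] 91.19875892066219
```

View pics/scene0.png

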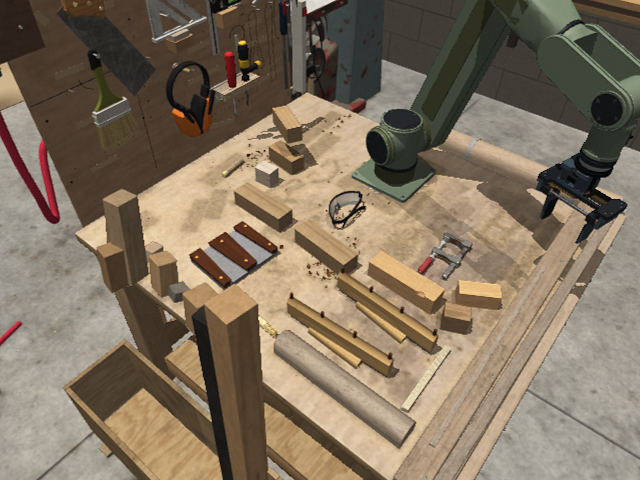

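View pics/side0.png

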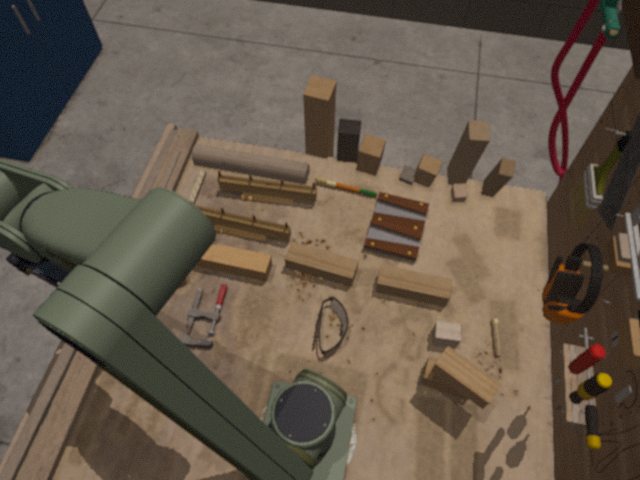

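View pics/wrist0.png

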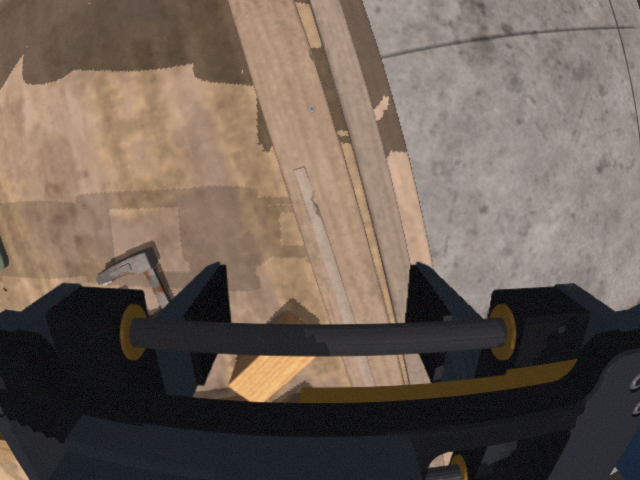

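The scene image shows the foot at (235,253), the bearers at (340,333) and (388,310), the tan blank at (405,282), and grey-brown blanks at (326,247) and (263,207). The side image shows the same things. I'll zoom in for corners.

```bash
python3 - <<'E'
import cv2
a=cv2.imread('pics/scene0.png')[175:385,180:450]; b=cv2.imread('pics/side0.png')[160:310,170:470]
cv2.imwrite('pics/sc1.png',cv2.resize(a,None,fx=2.85,fy=2.85,interpolation=cv2.INTER_CUBIC))
cv2.imwrite('pics/si1.png',cv2.resize(b,None,fx=2.6,fy=2.6,interpolation=cv2.INTER_CUBIC))
E
```

```text
(no output)
```

View pics/sc1.png

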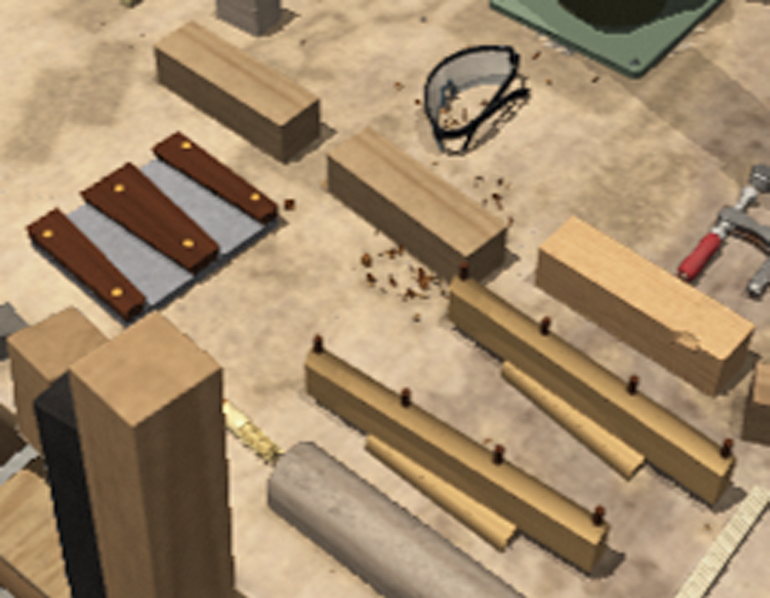

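View pics/si1.png

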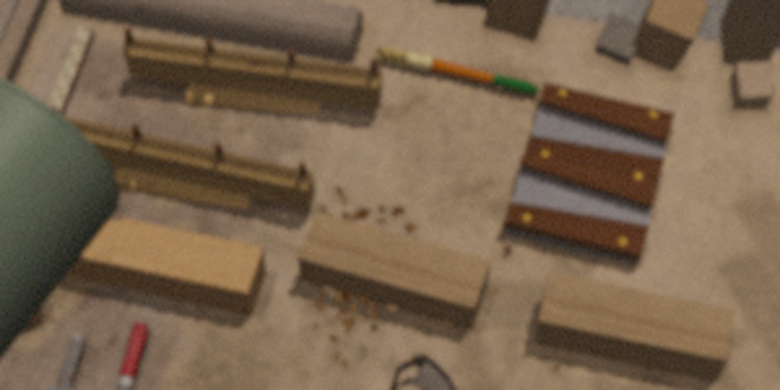

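Both bearers stand upright, with pin tops at scene crop (317,338)–(598,508) and (463,264)–(727,440). The tails look wider at +y (image right). The foot and three blanks are clear: one tan, two grey-brown. Computing positions next.

```bash
python3 - <<'E'
from h import *
c=env.get_calibration('scene');d=env.get_calibration('side')
S=lambda p,z:onz(c,180+p[0]/2.85,175+p[1]/2.85,z)
D=lambda p,z:onz(d,170+p[0]/2.6,160+p[1]/2.6,z)
def pr(n,pts,z,F):
    P=np.array([F(p,z) for p in pts]);print(n,P.tolist(),'mean',P.mean(0).round(1))
pr('pinsFar',[(317,338),(405,390),(498,447),(598,508)],88,S)
pr('pinsFar D',[(127,32),(209,40),(292,54),(376,64)],88,D)
pr('pinsNear',[(463,264),(545,318),(633,377),(727,440)],88,S)
pr('pinsNear D',[(136,125),(219,146),(303,166)],88,D)
pr('tan',[(575,216),(754,330),(716,362),(538,250)],55,S)
pr('g1',[(367,128),(506,231),(468,252),(328,160)],55,S)
pr('g1 D',[(318,215),(489,260),(478,300),(302,260)],55,D)
pr('g2',[(192,22),(319,97),(283,123),(155,47)],55,S)
pr('g2 D',[(548,273),(733,315),(727,357),(540,315)],55,D)
pr('tan D',[(262,250),(250,297)],55,D)
pr('foot screws S',[(47,233),(116,292),(119,187),(188,243),(186,145),(256,198)],31,S)
pr('foot screws D',[(563,93),(654,114),(545,153),(638,176),(527,217),(622,241)],31,D)
pr('foot corners D',[(541,86),(671,113),(641,258),(505,226)],30,D)
pr('foot corners S',[(28,230),(145,307),(277,210),(178,132)],30,S)
E
```

```text
pinsFar [[648.5, 120.8], [643.7, 211.6], [640.4, 303.0], [636.8, 394.7]] mean [642.3 257.5]
pinsFar D [[632.0, 389.0], [639.2, 297.7], [638.6, 203.9], [643.6, 111.1]] mean [638.4 250.4]
pinsNear [[503.2, 165.1], [507.7, 256.1], [513.3, 347.9], [518.7, 439.2]] mean [510.7 302.1]
pinsNear D [[514.2, 342.4], [505.8, 249.8], [498.9, 158.0]] mean [506.3 250.1]
tan [[362.5, 193.3], [377.2, 391.7], [429.6, 384.0], [420.5, 191.4]] mean [397.5 290.1]
g1 [[394.3, -34.8], [419.9, 154.6], [463.7, 143.2], [454.1, -34.8]] mean [433.  57.]
g1 D [[463.2, 135.5], [445.4, -48.2], [397.8, -44.8], [407.7, 139.3]] mean [428.5  45.4]
g2 [[386.0, -286.5], [389.9, -102.0], [442.6, -104.1], [441.1, -287.1]] mean [ 414.9 -194.9]
g2 D [[442.3, -109.7], [431.3, -298.5], [383.7, -295.9], [393.3, -108.5]] mean [ 412.6 -203.1]
tan D [[411.1, 182.2], [356.1, 180.5]] mean [383.6 181.4]
foot screws S [[682.1, -191.4], [691.5, -87.2], [595.6, -183.8], [605.7, -79.4], [510.9, -175.5], [520.8, -70.4]] mean [ 601.1 -131.3]
foot screws D [[688.2, -94.3], [679.7, -198.3], [603.5, -85.9], [593.8, -189.4], [518.5, -78.6], [509.1, -181.4]] mean [ 598.8 -138. ]
foot corners D [[693.7, -68.5], [685.6, -216.9], [493.1, -203.4], [503.5, -57.4]] mean [ 594.  -136.5]
foot corners S [[690.5, -209.1], [686.6, -54.6], [519.1, -44.5], [501.6, -196.1]] mean [ 599.4 -126.1]
```

```bash
python3 - <<'E'
from h import *
d=env.get_calibration('side')
for p in [(380,52),(432,66),(495,80),(535,92)]: print(onz(d,170+p[0]/2.6,160+p[1]/2.6,9))
E
R='{"dx":0.024,"dy":-0.015,"dz":0.008,"wz":-0.062,"grip":-1}'
python3 -m jog '[{"dx":0.024,"dy":-0.015,"dz":0.008,"wz":-0.062,"grip":-1},{"dx":0.024,"dy":-0.015,"dz":0.008,"wz":-0.062,"grip":-1},{"dx":0.024,"dy":-0.015,"dz":0.008,"wz":-0.062,"grip":-1},{"dx":0.024,"dy":-0.015,"dz":0.008,"wz":-0.062,"grip":-1},{"dx":0.024,"dy":-0.015,"dz":0.008,"wz":-0.062,"grip":-1},{"dx":0.024,"dy":-0.015,"dz":0.008,"wz":-0.062,"grip":-1},{"dx":0.024,"dy":-0.015,"dz":0.008,"wz":-0.062,"grip":-1},{"dx":0.024,"dy":-0.015,"dz":0.008,"wz":-0.062,"grip":-1},{"dx":0.024,"dy":-0.015,"dz":0.008,"wz":-0.062,"grip":-1},{"dx":0.024,"dy":-0.015,"dz":0.008,"wz":-0.062,"grip":-1}]'
python3 -m jog '[{"dx":0.024,"dy":-0.015,"wz":-0.062},{"dx":0.024,"dy":-0.015,"wz":-0.062},{"dx":0.024,"dy":-0.015,"wz":-0.062},{"dx":0.024,"dy":-0.015,"wz":-0.062},{"dx":0.024,"dy":-0.015,"wz":-0.062},{"dx":0.024,"dy":-0.015,"wz":-0.062},{"dx":0.024,"dy":-0.015,"wz":-0.062},{"dx":0.022,"dy":-0.015,"wz":-0.062},{"dx":0,"dy":0,"wz":-0.062},{"dx":0,"dy":0,"wz":-0.062}]'
python3 -m jog '[{"dz":0},{"dz":0},{"dz":0}]'
python3 -c "
from h import *
grab('wrist','w1.png')"
```

```text
[720.8 123.7]
[712.8  60.3]
[707.4 -14.8]
[699.7 -62.7]invalid input
invalid input
invalid input
```

View pics/w1.png

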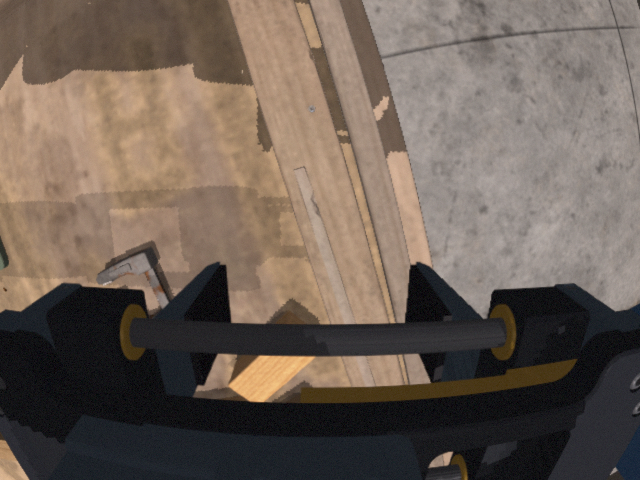

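That view was unchanged because the jog refused the rows. It probably needs all the keys.

```bash

python3 -m jog '[{"dx":0.024,"dy":-0.015,"dz":0.008,"wx":0,"wy":0,"wz":-0.062,"grip":-1},{"dx":0.024,"dy":-0.015,"dz":0.008,"wx":0,"wy":0,"wz":-0.062,"grip":-1},{"dx":0.024,"dy":-0.015,"dz":0.008,"wx":0,"wy":0,"wz":-0.062,"grip":-1},{"dx":0.024,"dy":-0.015,"dz":0.008,"wx":0,"wy":0,"wz":-0.062,"grip":-1},{"dx":0.024,"dy":-0.015,"dz":0.008,"wx":0,"wy":0,"wz":-0.062,"grip":-1},{"dx":0.024,"dy":-0.015,"dz":0,"wx":0,"wy":0,"wz":-0.062,"grip":-1},{"dx":0.024,"dy":-0.015,"dz":0,"wx":0,"wy":0,"wz":-0.062,"grip":-1},{"dx":0.024,"dy":-0.015,"dz":0,"wx":0,"wy":0,"wz":-0.062,"grip":-1},{"dx":0.024,"dy":-0.015,"dz":0,"wx":0,"wy":0,"wz":-0.062,"grip":-1},{"dx":0.024,"dy":-0.015,"dz":0,"wx":0,"wy":0,"wz":-0.062,"grip":-1}]' || exit
python3 -m jog '[{"dx":0.024,"dy":-0.015,"dz":0,"wx":0,"wy":0,"wz":-0.062,"grip":-1},{"dx":0.024,"dy":-0.015,"dz":0,"wx":0,"wy":0,"wz":-0.062,"grip":-1},{"dx":0.024,"dy":-0.015,"dz":0,"wx":0,"wy":0,"wz":-0.062,"grip":-1},{"dx":0.024,"dy":-0.015,"dz":0,"wx":0,"wy":0,"wz":-0.062,"grip":-1},{"dx":0.024,"dy":-0.015,"dz":0,"wx":0,"wy":0,"wz":-0.062,"grip":-1},{"dx":0.024,"dy":-0.015,"dz":0,"wx":0,"wy":0,"wz":-0.062,"grip":-1},{"dx":0.024,"dy":-0.015,"dz":0,"wx":0,"wy":0,"wz":-0.062,"grip":-1},{"dx":0.024,"dy":-0.015,"dz":0,"wx":0,"wy":0,"wz":-0.062,"grip":-1},{"dx":0.024,"dy":-0.015,"dz":0,"wx":0,"wy":0,"wz":-0.062,"grip":-1},{"dx":0.024,"dy":-0.015,"dz":0,"wx":0,"wy":0,"wz":-0.062,"grip":-1}]'
python3 -m jog '[{"dx":0,"dy":0,"dz":0,"wx":0,"wy":0,"wz":0,"grip":-1},{"dx":0,"dy":0,"dz":0,"wx":0,"wy":0,"wz":0,"grip":-1},{"dx":0,"dy":0,"dz":0,"wx":0,"wy":0,"wz":0,"grip":-1}]'
python3 -c "
from h import *
grab('wrist','w2.png')"
```

```text
time_s: 1.2
ee_pos: [402.9, 400.9, 253.8]
ee_rot: [-180.0, -0.0, 128.0]
force: [0.5, 0.8, -1.1]
gripper_width: 91.3
time_s: 2.2
ee_pos: [642.9, 250.9, 253.6]
ee_rot: [-180.0, 0.0, 92.4]
force: [0.4, -0.1, 0.3]
gripper_width: 91.4
time_s: 2.5
ee_pos: [641.3, 252.2, 253.9]
ee_rot: [-180.0, -0.0, 92.6]
force: [0.6, -0.3, 0.7]
gripper_width: 91.4
```

View pics/w2.png

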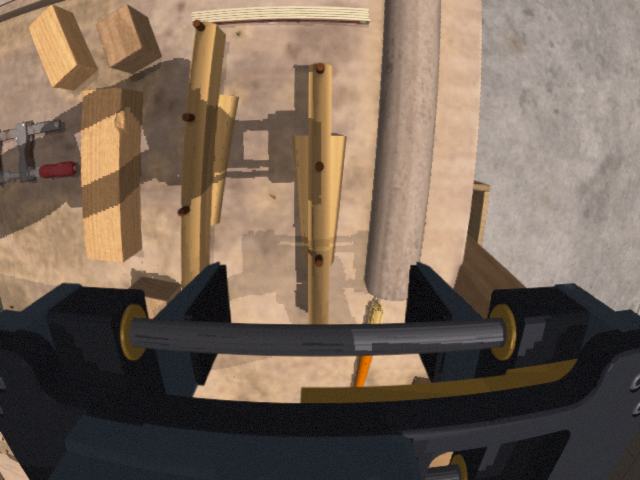

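The wrist view shows the far bearer's pins at (320,67), (319,165) and (318,259), and the near bearer's at (199,24), (188,117) and (183,210). Both tails are wider at the top, which is +y. The tan blank is at (112,175).

```bash
python3 - <<'E'
from h import *
c=env.get_calibration('wrist')
def f(pts):
    P=np.array([onz(c,u,v,88,True) for u,v in pts]);y=np.array([138,46,-46.])
    # pins in order +138,46,-46
    k=np.polyfit(y,P,1); print(P.tolist(),'centre',k[1].round(1),'yaw',np.degrees(np.arctan2(-k[0][0],k[0][1])).round(2),'scale',np.hypot(*k[0]).round(3))
f([(320,67),(319,165),(318,259)]); f([(199,24),(188,117),(183,210)])
print([onz(c,u,v,55,True).tolist() for u,v in [(82,90),(143,92),(142,262)]])
s=env.state();print(s['ee_pos'],s['ee_rot'])
E
```

```text
[[636.9, 393.4], [640.2, 303.9], [643.4, 214.8]] centre [641.8 259.4] yaw 2.08 scale 0.971
[[522.5, 436.7], [516.7, 346.4], [511.2, 257.6]] centre [514.  302.1] yaw -3.61 scale 0.975
[[369.7, 387.1], [451.7, 377.2], [443.7, 188.8]]
[641.25086073 252.38046972 254.09753962] [-1.79979702e+02 -1.41932930e-02  9.26520258e+01]
```

```bash

python3 -m jog '[{"dx":0.001,"dy":0.005,"dz":-0.02,"wx":0,"wy":0,"wz":-0.006,"grip":0},{"dx":0,"dy":0,"dz":-0.03,"wx":0,"wy":0,"wz":0,"grip":0},{"dx":0,"dy":0,"dz":-0.03,"wx":0,"wy":0,"wz":0,"grip":0},{"dx":0,"dy":0,"dz":-0.03,"wx":0,"wy":0,"wz":0,"grip":0},{"dx":0,"dy":0,"dz":-0.03,"wx":0,"wy":0,"wz":0,"grip":0},{"dx":0,"dy":0,"dz":0,"wx":0,"wy":0,"wz":0,"grip":0},{"dx":0,"dy":0,"dz":0,"wx":0,"wy":0,"wz":0,"grip":0}]' 
python3 -m jog '[{"dx":0,"dy":0,"dz":-0.02,"wx":0,"wy":0,"wz":0,"grip":0},{"dx":0,"dy":0,"dz":-0.02,"wx":0,"wy":0,"wz":0,"grip":0},{"dx":0,"dy":0,"dz":-0.02,"wx":0,"wy":0,"wz":0,"grip":0},{"dx":0,"dy":0,"dz":-0.016,"wx":0,"wy":0,"wz":0,"grip":0},{"dx":0,"dy":0,"dz":-0.01,"wx":0,"wy":0,"wz":0,"grip":0},{"dx":0,"dy":0,"dz":0,"wx":0,"wy":0,"wz":0,"grip":0},{"dx":0,"dy":0,"dz":0,"wx":0,"wy":0,"wz":0,"grip":0}]'
python3 -m jog '[{"dx":0,"dy":0,"dz":0,"wx":0,"wy":0,"wz":0,"grip":1},{"dx":0,"dy":0,"dz":0,"wx":0,"wy":0,"wz":0,"grip":1},{"dx":0,"dy":0,"dz":0,"wx":0,"wy":0,"wz":0,"grip":1},{"dx":0,"dy":0,"dz":0,"wx":0,"wy":0,"wz":0,"grip":1},{"dx":0,"dy":0,"dz":0,"wx":0,"wy":0,"wz":0,"grip":1},{"dx":0,"dy":0,"dz":0,"wx":0,"wy":0,"wz":0,"grip":1},{"dx":0,"dy":0,"dz":0,"wx":0,"wy":0,"wz":0,"grip":1}]' 50
```

```text
time_s: 3.25
ee_pos: [642.8, 257.4, 114.6]
ee_rot: [180.0, -0.0, 92.3]
force: [0.5, 0.2, 0.8]
gripper_width: 46.0
time_s: 3.95
ee_pos: [644.1, 257.2, 29.6]
ee_rot: [179.9, -0.0, 92.2]
force: [0.6, -0.9, 1.0]
gripper_width: 45.4
time_s: 4.65
ee_pos: [643.0, 256.8, 28.5]
ee_rot: [180.0, -0.0, 92.2]
force: [-3.8, 0.1, 5.7]
gripper_width: 21.7
```

```bash

python3 -m jog '[{"dx":0,"dy":0,"dz":0.01,"wx":0,"wy":0,"wz":0,"grip":1},{"dx":0,"dy":0,"dz":0.025,"wx":0,"wy":0,"wz":0,"grip":1},{"dx":0,"dy":0,"dz":0.03,"wx":0,"wy":0,"wz":0,"grip":1},{"dx":0,"dy":0,"dz":0.03,"wx":0,"wy":0,"wz":0,"grip":1},{"dx":0,"dy":0,"dz":0.03,"wx":0,"wy":0,"wz":0,"grip":1},{"dx":0,"dy":-0.01,"dz":0.03,"wx":0,"wy":0,"wz":0,"grip":1},{"dx":0,"dy":-0.02,"dz":0.03,"wx":0,"wy":0,"wz":0,"grip":1},{"dx":0,"dy":-0.03,"dz":0.02,"wx":0,"wy":0,"wz":-0.02,"grip":1},{"dx":0,"dy":-0.03,"dz":0.02,"wx":0,"wy":0,"wz":-0.02,"grip":1},{"dx":0,"dy":-0.03,"dz":0,"wx":0,"wy":0,"wz":-0.02,"grip":1}]' 60
python3 -m jog '[{"dx":0.001,"dy":-0.03,"dz":0,"wx":0,"wy":0,"wz":-0.02,"grip":1},{"dx":0.001,"dy":-0.03,"dz":0,"wx":0,"wy":0,"wz":-0.02,"grip":1},{"dx":0.001,"dy":-0.03,"dz":0,"wx":0,"wy":0,"wz":-0.02,"grip":1},{"dx":0.001,"dy":-0.03,"dz":0,"wx":0,"wy":0,"wz":-0.009,"grip":1},{"dx":0.001,"dy":-0.03,"dz":0,"wx":0,"wy":0,"wz":0,"grip":1},{"dx":0.001,"dy":-0.03,"dz":0,"wx":0,"wy":0,"wz":0,"grip":1},{"dx":0.001,"dy":-0.03,"dz":0,"wx":0,"wy":0,"wz":0,"grip":1},{"dx":0,"dy":-0.02,"dz":0,"wx":0,"wy":0,"wz":0,"grip":1},{"dx":0,"dy":0,"dz":0,"wx":0,"wy":0,"wz":0,"grip":1},{"dx":0,"dy":0,"dz":0,"wx":0,"wy":0,"wz":0,"grip":1}]'
python3 -c "
from h import *
grab('wrist','w3.png'); print(env.state()['ee_pos'])"
```

```text
time_s: 5.65
ee_pos: [644.5, 135.9, 256.3]
ee_rot: [179.6, -0.1, 88.8]
force: [0.7, -0.3, -2.2]
gripper_width: 21.8
time_s: 6.65
ee_pos: [650.0, -93.3, 252.5]
ee_rot: [-180.0, -0.0, 84.8]
force: [1.4, 1.1, -2.3]
gripper_width: 21.6
[650.01050004 -92.67818647 252.61218272]
```

View pics/w3.png

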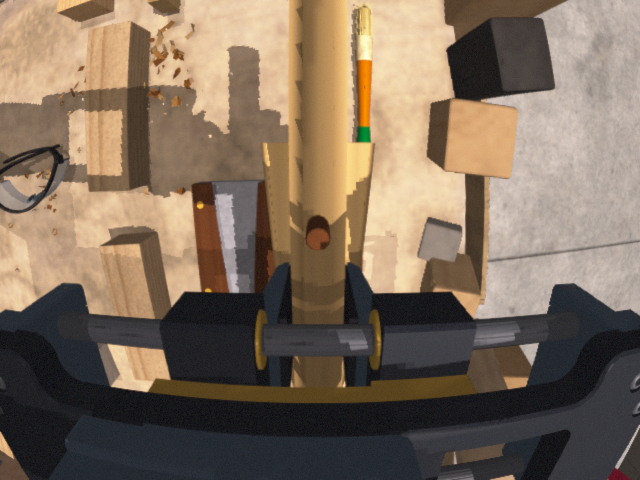

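The view over the foot shows the near cheek's mouth corner at (193,184), its screws at (200,206) and (208,290), the middle cheek's corner at (258,180), and the held bearer's pin top at (318,230).

```bash
python3 - <<'E'
from h import *
c=env.get_calibration('wrist')
for z in (30,20): print(z,[onz(c,u,v,z,True).tolist() for u,v in [(200,206),(208,290),(193,184),(214,183),(258,180)]])
s=env.state();T=s['ee_pos']; print(T)
# held bearer pin y=+46: bearer z0 = tip-28.5
z0=T[2]-28.5
for dz in (88,78): print(dz,onz(c,318,228,z0+dz,True))
# predicted foot features from estimate
ex=np.array([np.cos(np.radians(5.2)),-np.sin(np.radians(5.2))]);ey=np.array([-ex[1],ex[0]])
F=np.array([601.5,-131.3])
for a,b in [(-85.5,52.5),(-85.5,-52.5),(-95,75),(-71,75)]: print((F+a*ex+b*ey).round(1))
g=np.array(c['R']).T@-np.array(c['t']);print('cam',g)
E
```

```text
30 [[520.3, -76.5], [511.9, -177.1], [515.8, -51.1], [540.3, -52.9], [589.4, -55.2]]
20 [[516.8, -78.0], [508.2, -181.2], [512.2, -52.0], [537.3, -53.9], [587.7, -56.2]]
[650.01050004 -92.67818647 252.61218272]
88 [654.7 -43.7]
78 [654.5 -46.2]
[521.1 -71.3]
[ 511.6 -175.8]
[513.7 -48. ]
[537.6 -50.2]
cam [657.14937249 -16.17286451 423.0564783 ]
```

Local features agree with the estimate: foot at (601.5,-132), yaw -5.2. I'll move to the drop-in point, 95 mm short of home, and lower with force checks.

```bash

python3 -m jog '[{"dx":0.001,"dy":0.012,"dz":-0.02,"wx":0,"wy":0,"wz":0,"grip":1},{"dx":0.001,"dy":0.02,"dz":-0.03,"wx":0,"wy":0,"wz":0,"grip":1},{"dx":0.002,"dy":0.02,"dz":-0.03,"wx":0,"wy":0,"wz":0,"grip":1},{"dx":0.001,"dy":0,"dz":-0.03,"wx":0,"wy":0,"wz":0,"grip":1},{"dx":0,"dy":0,"dz":-0.03,"wx":0,"wy":0,"wz":0,"grip":1},{"dx":0,"dy":0,"dz":-0.03,"wx":0,"wy":0,"wz":0,"grip":1},{"dx":0,"dy":0,"dz":-0.02,"wx":0,"wy":0,"wz":0,"grip":1},{"dx":0,"dy":0,"dz":0,"wx":0,"wy":0,"wz":0,"grip":1},{"dx":0,"dy":0,"dz":0,"wx":0,"wy":0,"wz":0,"grip":1}]'
python3 -m jog '[{"dx":0,"dy":0,"dz":-0.004,"wx":0,"wy":0,"wz":0,"grip":1},{"dx":0,"dy":0,"dz":-0.004,"wx":0,"wy":0,"wz":0,"grip":1},{"dx":0,"dy":0,"dz":0,"wx":0,"wy":0,"wz":0,"grip":1}]'
python3 -m jog '[{"dx":0,"dy":0,"dz":-0.003,"wx":0,"wy":0,"wz":0,"grip":1},{"dx":0,"dy":0,"dz":-0.003,"wx":0,"wy":0,"wz":0,"grip":1},{"dx":0,"dy":0,"dz":0,"wx":0,"wy":0,"wz":0,"grip":1}]'
```

```text
time_s: 7.6
ee_pos: [655.5, -40.3, 63.4]
ee_rot: [180.0, -0.0, 84.9]
force: [0.6, -0.6, -2.4]
gripper_width: 21.8
time_s: 7.9
ee_pos: [655.1, -41.2, 55.3]
ee_rot: [180.0, -0.0, 84.8]
force: [-0.3, 0.1, -3.7]
gripper_width: 21.7
time_s: 8.2
ee_pos: [654.7, -41.4, 48.5]
ee_rot: [-179.9, -0.0, 84.8]
force: [-0.2, 1.1, -1.8]
gripper_width: 21.6
```

```bash

python3 -m jog '[{"dx":0,"dy":0,"dz":-0.003,"wx":0,"wy":0,"wz":0,"grip":1},{"dx":0,"dy":0,"dz":-0.001,"wx":0,"wy":0,"wz":0,"grip":1},{"dx":0,"dy":0,"dz":0,"wx":0,"wy":0,"wz":0,"grip":1}]'
python3 -m jog '[{"dx":0,"dy":0,"dz":-0.001,"wx":0,"wy":0,"wz":0,"grip":1},{"dx":0,"dy":0,"dz":0,"wx":0,"wy":0,"wz":0,"grip":1},{"dx":0,"dy":0,"dz":0,"wx":0,"wy":0,"wz":0,"grip":1}]'
python3 -m jog '[{"dx":0,"dy":0,"dz":-0.001,"wx":0,"wy":0,"wz":0,"grip":1},{"dx":0,"dy":0,"dz":0,"wx":0,"wy":0,"wz":0,"grip":1},{"dx":0,"dy":0,"dz":0,"wx":0,"wy":0,"wz":0,"grip":1}]'
```

```text
time_s: 8.5
ee_pos: [654.9, -41.3, 44.7]
ee_rot: [-180.0, 0.0, 84.8]
force: [-0.9, 0.5, -2.3]
gripper_width: 21.9
time_s: 8.8
ee_pos: [655.1, -41.3, 44.0]
ee_rot: [180.0, 0.0, 84.8]
force: [0.4, 0.2, -3.0]
gripper_width: 22.0
time_s: 9.1
ee_pos: [655.1, -41.3, 43.0]
ee_rot: [180.0, 0.0, 84.8]
force: [0.3, 1.2, -1.2]
gripper_width: 22.2
```

```bash

python3 -m jog '[{"dx":-0.0009,"dy":-0.01,"dz":0,"wx":0,"wy":0,"wz":0,"grip":1},{"dx":-0.0009,"dy":-0.01,"dz":0,"wx":0,"wy":0,"wz":0,"grip":1},{"dx":-0.0009,"dy":-0.01,"dz":0,"wx":0,"wy":0,"wz":0,"grip":1},{"dx":0,"dy":0,"dz":0,"wx":0,"wy":0,"wz":0,"grip":1}]'
python3 -m jog '[{"dx":-0.0009,"dy":-0.01,"dz":0,"wx":0,"wy":0,"wz":0,"grip":1},{"dx":-0.0009,"dy":-0.01,"dz":0,"wx":0,"wy":0,"wz":0,"grip":1},{"dx":-0.0009,"dy":-0.01,"dz":0,"wx":0,"wy":0,"wz":0,"grip":1},{"dx":0,"dy":0,"dz":0,"wx":0,"wy":0,"wz":0,"grip":1}]'
python3 -m jog '[{"dx":-0.0009,"dy":-0.01,"dz":0,"wx":0,"wy":0,"wz":0,"grip":1},{"dx":0,"dy":0,"dz":0,"wx":0,"wy":0,"wz":0,"grip":1}]'
```

```text
time_s: 9.5
ee_pos: [652.2, -73.3, 43.0]
ee_rot: [180.0, 0.0, 84.7]
force: [-0.2, 0.5, -2.5]
gripper_width: 21.8
time_s: 9.9
ee_pos: [649.6, -103.0, 43.0]
ee_rot: [180.0, 0.0, 84.8]
force: [0.4, 0.4, -2.4]
gripper_width: 21.7
time_s: 10.1
ee_pos: [648.7, -112.4, 43.0]
ee_rot: [180.0, 0.0, 84.8]
force: [0.3, 0.6, -2.1]
gripper_width: 21.8
```

```bash

python3 -m jog '[{"dx":0,"dy":0,"dz":-0.001,"wx":0,"wy":0,"wz":0,"grip":1},{"dx":0,"dy":0,"dz":0,"wx":0,"wy":0,"wz":0,"grip":1},{"dx":0,"dy":0,"dz":0,"wx":0,"wy":0,"wz":0,"grip":1}]'
python3 -m jog '[{"dx":-0.0005,"dy":-0.005,"dz":0,"wx":0,"wy":0,"wz":0,"grip":1},{"dx":-0.0005,"dy":-0.005,"dz":0,"wx":0,"wy":0,"wz":0,"grip":1},{"dx":0,"dy":0,"dz":0,"wx":0,"wy":0,"wz":0,"grip":1}]'
python3 -m jog '[{"dx":-0.0003,"dy":-0.003,"dz":0,"wx":0,"wy":0,"wz":0,"grip":1},{"dx":0,"dy":0,"dz":0,"wx":0,"wy":0,"wz":0,"grip":1}]'
python3 -m jog '[{"dx":-0.0003,"dy":-0.003,"dz":0,"wx":0,"wy":0,"wz":0,"grip":1},{"dx":0,"dy":0,"dz":0,"wx":0,"wy":0,"wz":0,"grip":1}]'
```

```text
time_s: 10.4
ee_pos: [649.1, -111.5, 42.6]
ee_rot: [179.9, 0.0, 84.9]
force: [0.2, -2.0, 2.2]
gripper_width: 21.5
time_s: 10.7
ee_pos: [648.4, -121.5, 42.5]
ee_rot: [179.9, -0.0, 84.8]
force: [-0.2, 2.6, 3.1]
gripper_width: 21.8
time_s: 10.9
ee_pos: [648.0, -124.2, 42.6]
ee_rot: [179.9, -0.0, 84.8]
force: [0.5, 3.7, 4.8]
gripper_width: 21.4
time_s: 11.1
ee_pos: [647.6, -127.1, 42.6]
ee_rot: [179.9, -0.0, 84.8]
force: [0.7, 3.5, 5.4]
gripper_width: 21.6
```

```bash

for i in 1; do
python3 -m jog '[{"dx":-0.0002,"dy":-0.002,"dz":0.0002,"wx":0,"wy":0,"wz":0,"grip":1},{"dx":0,"dy":0,"dz":0,"wx":0,"wy":0,"wz":0,"grip":1}]'
python3 -m jog '[{"dx":-0.0002,"dy":-0.002,"dz":0.0002,"wx":0,"wy":0,"wz":0,"grip":1},{"dx":0,"dy":0,"dz":0,"wx":0,"wy":0,"wz":0,"grip":1}]'
python3 -m jog '[{"dx":-0.0002,"dy":-0.002,"dz":0,"wx":0,"wy":0,"wz":0,"grip":1},{"dx":0,"dy":0,"dz":0,"wx":0,"wy":0,"wz":0,"grip":1}]'
done
```

```text
time_s: 11.3
ee_pos: [647.3, -129.2, 42.5]
ee_rot: [180.0, -0.0, 84.8]
force: [0.4, 3.8, 4.9]
gripper_width: 21.9
time_s: 11.5
ee_pos: [646.9, -131.4, 42.5]
ee_rot: [180.0, -0.0, 84.8]
force: [-0.1, 4.2, 4.3]
gripper_width: 21.6
time_s: 11.7
ee_pos: [646.6, -133.2, 42.5]
ee_rot: [180.0, -0.0, 84.8]
force: [-0.2, 5.1, 5.1]
gripper_width: 21.4
```

```bash

python3 -m jog '[{"dx":-0.0001,"dy":-0.001,"dz":0,"wx":0,"wy":0,"wz":0,"grip":1},{"dx":0,"dy":0,"dz":0,"wx":0,"wy":0,"wz":0,"grip":1}]'
python3 -m jog '[{"dx":-0.0001,"dy":-0.001,"dz":0,"wx":0,"wy":0,"wz":0,"grip":1},{"dx":0,"dy":0,"dz":0,"wx":0,"wy":0,"wz":0,"grip":1}]'
python3 -m jog '[{"dx":-0.0001,"dy":-0.001,"dz":0,"wx":0,"wy":0,"wz":0,"grip":1},{"dx":0,"dy":0,"dz":0,"wx":0,"wy":0,"wz":0,"grip":1}]'
```

```text
time_s: 11.9
ee_pos: [646.5, -134.0, 42.6]
ee_rot: [180.0, -0.0, 84.8]
force: [0.3, 5.0, 5.1]
gripper_width: 21.6
time_s: 12.1
ee_pos: [646.3, -134.9, 42.6]
ee_rot: [-180.0, -0.0, 84.9]
force: [-0.0, 5.3, 5.7]
gripper_width: 21.8
time_s: 12.3
ee_pos: [646.3, -135.5, 42.5]
ee_rot: [-180.0, -0.1, 84.9]
force: [0.1, 7.0, 5.6]
gripper_width: 21.8
```

```bash

python3 -m jog '[{"dx":-0.0001,"dy":-0.001,"dz":0,"wx":0,"wy":0,"wz":0,"grip":1},{"dx":0,"dy":0,"dz":0,"wx":0,"wy":0,"wz":0,"grip":1}]'
python3 -m jog '[{"dx":-0.0001,"dy":-0.001,"dz":0,"wx":0,"wy":0,"wz":0,"grip":1},{"dx":0,"dy":0,"dz":0,"wx":0,"wy":0,"wz":0,"grip":1}]'
```

```text
time_s: 12.5
ee_pos: [646.2, -136.0, 42.6]
ee_rot: [-180.0, -0.1, 84.9]
force: [0.6, 8.1, 5.1]
gripper_width: 21.6
time_s: 12.7
ee_pos: [646.2, -136.5, 42.6]
ee_rot: [-180.0, -0.1, 84.9]
force: [-0.1, 9.3, 6.2]
gripper_width: 22.1
```

```bash

python3 -m jog '[{"dx":-0.0002,"dy":-0.002,"dz":0,"wx":0,"wy":0,"wz":0,"grip":1},{"dx":0,"dy":0,"dz":0,"wx":0,"wy":0,"wz":0,"grip":1}]'
python3 -m jog '[{"dx":-0.0002,"dy":-0.002,"dz":0,"wx":0,"wy":0,"wz":0,"grip":1},{"dx":0,"dy":0,"dz":0,"wx":0,"wy":0,"wz":0,"grip":1},{"dx":0,"dy":0,"dz":0,"wx":0,"wy":0,"wz":0,"grip":1}]'
python3 -m jog '[{"dx":-0.0002,"dy":-0.002,"dz":0,"wx":0,"wy":0,"wz":0,"grip":1},{"dx":0,"dy":0,"dz":0,"wx":0,"wy":0,"wz":0,"grip":1},{"dx":0,"dy":0,"dz":0,"wx":0,"wy":0,"wz":0,"grip":1}]'
```

```text
time_s: 12.9
ee_pos: [646.1, -137.0, 42.7]
ee_rot: [-180.0, -0.3, 84.9]
force: [0.5, 14.6, 6.5]
gripper_width: 21.6
time_s: 13.2
ee_pos: [646.1, -137.0, 42.6]
ee_rot: [-180.0, -0.4, 84.9]
force: [2.3, 19.6, 7.0]
gripper_width: 21.7
time_s: 13.5
ee_pos: [646.1, -137.1, 42.6]
ee_rot: [-180.0, -0.6, 84.9]
force: [2.6, 23.6, 6.0]
gripper_width: 21.6
```

The far bearer is wedged: the TCP stopped at y=-137.0 while the force rose to 23 N. I'll release and fetch the near bearer.

```bash

python3 -m jog '[{"dx":0.0004,"dy":0.004,"dz":0,"wx":0,"wy":0,"wz":0,"grip":1},{"dx":0,"dy":0,"dz":0,"wx":0,"wy":0,"wz":0,"grip":0},{"dx":0,"dy":0,"dz":0,"wx":0,"wy":0,"wz":0,"grip":0},{"dx":0,"dy":0,"dz":0,"wx":0,"wy":0,"wz":0,"grip":0},{"dx":0,"dy":0,"dz":0.02,"wx":0,"wy":0,"wz":0,"grip":0},{"dx":0,"dy":0,"dz":0.03,"wx":0,"wy":0,"wz":0,"grip":0},{"dx":0,"dy":0,"dz":0.03,"wx":0,"wy":0,"wz":0,"grip":0},{"dx":0,"dy":0,"dz":0.03,"wx":0,"wy":0,"wz":0,"grip":0},{"dx":0,"dy":0.01,"dz":0.03,"wx":0,"wy":0,"wz":0,"grip":0},{"dx":0,"dy":0.02,"dz":0.01,"wx":0,"wy":0,"wz":0,"grip":0}]'
python3 -m jog '[{"dx":-0.014,"dy":0.04,"dz":0,"wx":0,"wy":0,"wz":0.003,"grip":0},{"dx":-0.014,"dy":0.04,"dz":0,"wx":0,"wy":0,"wz":0.003,"grip":0},{"dx":-0.014,"dy":0.04,"dz":0,"wx":0,"wy":0,"wz":0.003,"grip":0},{"dx":-0.014,"dy":0.04,"dz":0,"wx":0,"wy":0,"wz":0.003,"grip":0},{"dx":-0.014,"dy":0.04,"dz":0,"wx":0,"wy":0,"wz":0.003,"grip":0},{"dx":-0.014,"dy":0.04,"dz":0,"wx":0,"wy":0,"wz":0.003,"grip":0},{"dx":-0.014,"dy":0.04,"dz":0,"wx":0,"wy":0,"wz":0.003,"grip":0},{"dx":-0.014,"dy":0.04,"dz":0,"wx":0,"wy":0,"wz":0.003,"grip":0},{"dx":-0.014,"dy":0.04,"dz":0,"wx":0,"wy":0,"wz":0.003,"grip":0},{"dx":-0.01,"dy":0.04,"dz":0,"wx":0,"wy":0,"wz":0.003,"grip":0}]'
python3 -m jog '[{"dx":0,"dy":0.005,"dz":0,"wx":0,"wy":0,"wz":0,"grip":0},{"dx":0,"dy":0,"dz":0,"wx":0,"wy":0,"wz":0,"grip":0},{"dx":0,"dy":0,"dz":0,"wx":0,"wy":0,"wz":0,"grip":0}]'
python3 - <<'E'
from h import *
im,c=grab('wrist','w4.png')
s=env.state();print(s['ee_pos'],s['ee_rot'])
# dark red pin blobs
h=cv2.cvtColor(im,cv2.COLOR_RGB2HSV)
m=((im[...,0]<130)&(im[...,0]>1.6*im[...,2])&(h[...,1]>120)&(im[...,1]<75)&(im[...,0]>40)).astype(np.uint8)
n,_,st,ce=cv2.connectedComponentsWithStats(m)
for i in range(1,n):
    if st[i,4]>25: print(ce[i].round(1),st[i,4],onz(c,*ce[i],78,True))
E
```

```text
time_s: 14.5
ee_pos: [647.3, -112.1, 195.5]
ee_rot: [179.7, 0.1, 84.7]
force: [0.4, 0.7, -0.4]
gripper_width: 45.6
time_s: 15.5
ee_pos: [507.8, 291.2, 191.1]
ee_rot: [-179.9, 0.1, 86.6]
force: [0.1, 1.0, -0.0]
gripper_width: 45.6
time_s: 15.8
ee_pos: [509.6, 293.8, 191.5]
ee_rot: [-179.9, 0.1, 86.6]
force: [-0.1, -0.2, -1.1]
gripper_width: 45.7
[509.89730509 293.50205022 191.79730607] [-1.79959368e+02  6.59054844e-02  8.64978356e+01]
[407.2  39.5] 43 [587.6 445.4]
[316.6  47.8] 171 [517.7 439.8]
[139.2  84.7] 37 [373.  429.1]
[133.7 114.8] 476 [366.  404.8]
[219.4 151.7] 233 [437.7 365.4]
[318.3 168.9] 152 [513.3 346. ]
[220.1 196.3] 250 [434.7 330.2]
[ 76.6 210.9] 45 [292.8 330.3]
[115.7 231.1] 611 [333.1 308.4]
[ 33.3 227.5] 67 [230.3 319.3]
[315.4 277.8] 217 [505.7 257.7]
[620.  301.4] 38 [841.6 198.5]
[213.1 337.4] 437 [409.2 203.7]
[421.5 337.6] 416 [598.  192.2]
[430.5 342.8] 29 [607.1 185.5]
[317.3 369.5] 138 [501.7 165.5]
[303.  376.6] 40 [487.8 157.9]
[366.1 390.1] 5246 [547.1 136.7]
```

```bash

python3 -m jog '[{"dx":0,"dy":0.008,"dz":-0.02,"wx":0,"wy":0,"wz":-0.004,"grip":0},{"dx":0,"dy":0,"dz":-0.03,"wx":0,"wy":0,"wz":0,"grip":0},{"dx":0,"dy":0,"dz":-0.03,"wx":0,"wy":0,"wz":0,"grip":0},{"dx":0,"dy":0,"dz":-0.03,"wx":0,"wy":0,"wz":0,"grip":0},{"dx":0,"dy":0,"dz":-0.03,"wx":0,"wy":0,"wz":0,"grip":0},{"dx":0,"dy":0,"dz":-0.023,"wx":0,"wy":0,"wz":0,"grip":0},{"dx":0,"dy":0,"dz":0,"wx":0,"wy":0,"wz":0,"grip":0},{"dx":0,"dy":0,"dz":0,"wx":0,"wy":0,"wz":0,"grip":0}]'
python3 -m jog '[{"dx":0,"dy":0,"dz":0,"wx":0,"wy":0,"wz":0,"grip":1},{"dx":0,"dy":0,"dz":0,"wx":0,"wy":0,"wz":0,"grip":1},{"dx":0,"dy":0,"dz":0,"wx":0,"wy":0,"wz":0,"grip":1},{"dx":0,"dy":0,"dz":0,"wx":0,"wy":0,"wz":0,"grip":1},{"dx":0,"dy":0,"dz":0,"wx":0,"wy":0,"wz":0,"grip":1},{"dx":0,"dy":0,"dz":0,"wx":0,"wy":0,"wz":0,"grip":1}]' 60
python3 -m jog '[{"dx":0,"dy":0,"dz":0.01,"wx":0,"wy":0,"wz":0,"grip":1},{"dx":0,"dy":0,"dz":0.025,"wx":0,"wy":0,"wz":0,"grip":1},{"dx":0,"dy":0,"dz":0.03,"wx":0,"wy":0,"wz":0,"grip":1},{"dx":0,"dy":0,"dz":0.03,"wx":0,"wy":0,"wz":0,"grip":1},{"dx":0,"dy":0,"dz":0.02,"wx":0,"wy":0,"wz":0,"grip":1},{"dx":0,"dy":-0.01,"dz":0,"wx":0,"wy":0,"wz":0,"grip":1},{"dx":0,"dy":-0.02,"dz":0,"wx":0,"wy":0,"wz":0,"grip":1},{"dx":0.005,"dy":-0.03,"dz":0,"wx":0,"wy":0,"wz":-0.004,"grip":1},{"dx":0.005,"dy":-0.03,"dz":0,"wx":0,"wy":0,"wz":-0.004,"grip":1},{"dx":0.005,"dy":-0.03,"dz":0,"wx":0,"wy":0,"wz":-0.004,"grip":1}]'
```

```text
time_s: 16.65
ee_pos: [510.5, 301.8, 29.7]
ee_rot: [180.0, 0.0, 86.2]
force: [0.6, 0.8, 0.2]
gripper_width: 45.7
time_s: 17.25
ee_pos: [510.5, 303.0, 30.4]
ee_rot: [179.9, -0.1, 86.3]
force: [0.8, -0.8, 6.0]
gripper_width: 21.6
time_s: 18.25
ee_pos: [523.5, 180.6, 142.6]
ee_rot: [-179.8, 0.1, 85.7]
force: [0.6, 0.1, -1.9]
gripper_width: 22.0
```

```bash

python3 -m jog '[{"dx":0.006,"dy":-0.03,"dz":0,"wx":0,"wy":0,"wz":-0.004,"grip":1},{"dx":0.006,"dy":-0.03,"dz":0,"wx":0,"wy":0,"wz":-0.004,"grip":1},{"dx":0.006,"dy":-0.03,"dz":0,"wx":0,"wy":0,"wz":-0.004,"grip":1},{"dx":0.006,"dy":-0.03,"dz":0,"wx":0,"wy":0,"wz":-0.002,"grip":1},{"dx":0.006,"dy":-0.03,"dz":0,"wx":0,"wy":0,"wz":0,"grip":1},{"dx":0.006,"dy":-0.03,"dz":0,"wx":0,"wy":0,"wz":0,"grip":1},{"dx":0.005,"dy":-0.025,"dz":0,"wx":0,"wy":0,"wz":0,"grip":1},{"dx":0,"dy":-0.005,"dz":0,"wx":0,"wy":0,"wz":0,"grip":1},{"dx":0,"dy":0,"dz":0,"wx":0,"wy":0,"wz":0,"grip":1},{"dx":0,"dy":0,"dz":0,"wx":0,"wy":0,"wz":0,"grip":1}]' 
python3 -m jog '[{"dx":0,"dy":0,"dz":-0.02,"wx":0,"wy":0,"wz":0,"grip":1},{"dx":0,"dy":0,"dz":-0.03,"wx":0,"wy":0,"wz":0,"grip":1},{"dx":0,"dy":0,"dz":-0.027,"wx":0,"wy":0,"wz":0,"grip":1},{"dx":0,"dy":0,"dz":0,"wx":0,"wy":0,"wz":0,"grip":1},{"dx":0,"dy":0,"dz":0,"wx":0,"wy":0,"wz":0,"grip":1}]'
```

```text
time_s: 19.25
ee_pos: [564.9, -26.7, 143.5]
ee_rot: [-179.9, -0.0, 84.8]
force: [-0.3, 0.5, -2.1]
gripper_width: 21.4
time_s: 19.75
ee_pos: [565.8, -26.4, 67.5]
ee_rot: [-180.0, -0.0, 84.9]
force: [0.4, -0.5, -1.7]
gripper_width: 21.6
```

```bash

python3 -m jog '[{"dx":-0.0003,"dy":-0.005,"dz":-0.004,"wx":0,"wy":0,"wz":0,"grip":1},{"dx":0,"dy":0,"dz":-0.004,"wx":0,"wy":0,"wz":0,"grip":1},{"dx":0,"dy":0,"dz":-0.003,"wx":0,"wy":0,"wz":0,"grip":1},{"dx":0,"dy":0,"dz":0,"wx":0,"wy":0,"wz":0,"grip":1}]' 
python3 -m jog '[{"dx":0,"dy":0,"dz":-0.004,"wx":0,"wy":0,"wz":0,"grip":1},{"dx":0,"dy":0,"dz":-0.004,"wx":0,"wy":0,"wz":0,"grip":1},{"dx":0,"dy":0,"dz":0,"wx":0,"wy":0,"wz":0,"grip":1}]'
python3 -m jog '[{"dx":0,"dy":0,"dz":-0.003,"wx":0,"wy":0,"wz":0,"grip":1},{"dx":0,"dy":0,"dz":0,"wx":0,"wy":0,"wz":0,"grip":1},{"dx":0,"dy":0,"dz":0,"wx":0,"wy":0,"wz":0,"grip":1}]'
python3 -m jog '[{"dx":0,"dy":0,"dz":-0.001,"wx":0,"wy":0,"wz":0,"grip":1},{"dx":0,"dy":0,"dz":0,"wx":0,"wy":0,"wz":0,"grip":1},{"dx":0,"dy":0,"dz":0,"wx":0,"wy":0,"wz":0,"grip":1}]'
```

```text
time_s: 20.15
ee_pos: [565.4, -32.4, 56.3]
ee_rot: [-180.0, -0.0, 84.8]
force: [-0.3, 0.1, -2.5]
gripper_width: 21.7
time_s: 20.45
ee_pos: [565.1, -32.3, 47.7]
ee_rot: [-179.9, 0.0, 84.8]
force: [-0.1, 0.4, -2.3]
gripper_width: 21.7
time_s: 20.75
ee_pos: [565.6, -32.3, 45.3]
ee_rot: [-180.0, 0.0, 84.8]
force: [0.3, 0.5, -2.2]
gripper_width: 21.5
time_s: 21.05
ee_pos: [565.6, -32.4, 44.4]
ee_rot: [180.0, 0.0, 84.8]
force: [-0.7, -1.0, -2.0]
gripper_width: 21.8
```

```bash

python3 -m jog '[{"dx":-0.0009,"dy":-0.01,"dz":0,"wx":0,"wy":0,"wz":0,"grip":1},{"dx":-0.0009,"dy":-0.01,"dz":0,"wx":0,"wy":0,"wz":0,"grip":1},{"dx":-0.0009,"dy":-0.01,"dz":0,"wx":0,"wy":0,"wz":0,"grip":1},{"dx":-0.0009,"dy":-0.01,"dz":0,"wx":0,"wy":0,"wz":0,"grip":1},{"dx":0,"dy":0,"dz":0,"wx":0,"wy":0,"wz":0,"grip":1}]'
python3 -m jog '[{"dx":-0.0009,"dy":-0.01,"dz":0,"wx":0,"wy":0,"wz":0,"grip":1},{"dx":-0.0009,"dy":-0.01,"dz":0,"wx":0,"wy":0,"wz":0,"grip":1},{"dx":-0.0009,"dy":-0.01,"dz":0,"wx":0,"wy":0,"wz":0,"grip":1},{"dx":-0.0009,"dy":-0.01,"dz":0,"wx":0,"wy":0,"wz":0,"grip":1},{"dx":0,"dy":0,"dz":0,"wx":0,"wy":0,"wz":0,"grip":1}]'
python3 -m jog '[{"dx":0,"dy":0,"dz":-0.001,"wx":0,"wy":0,"wz":0,"grip":1},{"dx":0,"dy":0,"dz":0,"wx":0,"wy":0,"wz":0,"grip":1},{"dx":-0.0005,"dy":-0.005,"dz":0,"wx":0,"wy":0,"wz":0,"grip":1},{"dx":0,"dy":0,"dz":0,"wx":0,"wy":0,"wz":0,"grip":1}]'
```

```text
time_s: 21.55
ee_pos: [561.9, -74.0, 44.4]
ee_rot: [180.0, 0.0, 84.7]
force: [-0.4, -0.7, -0.9]
gripper_width: 21.7
time_s: 22.05
ee_pos: [558.4, -113.8, 44.5]
ee_rot: [180.0, 0.0, 84.8]
force: [0.4, -0.6, -1.1]
gripper_width: 21.6
time_s: 22.45
ee_pos: [558.4, -116.6, 44.4]
ee_rot: [179.9, -0.1, 84.8]
force: [0.1, 2.3, 6.5]
gripper_width: 21.6
```

```bash

python3 -m jog '[{"dx":-0.0003,"dy":-0.003,"dz":0.0003,"wx":0,"wy":0,"wz":0,"grip":1},{"dx":-0.0003,"dy":-0.003,"dz":0,"wx":0,"wy":0,"wz":0,"grip":1},{"dx":0,"dy":0,"dz":0,"wx":0,"wy":0,"wz":0,"grip":1}]'
python3 -m jog '[{"dx":-0.0002,"dy":-0.002,"dz":0,"wx":0,"wy":0,"wz":0,"grip":1},{"dx":0,"dy":0,"dz":0,"wx":0,"wy":0,"wz":0,"grip":1}]'
python3 -m jog '[{"dx":-0.0002,"dy":-0.002,"dz":0,"wx":0,"wy":0,"wz":0,"grip":1},{"dx":0,"dy":0,"dz":0,"wx":0,"wy":0,"wz":0,"grip":1}]'
python3 -m jog '[{"dx":-0.0001,"dy":-0.001,"dz":0,"wx":0,"wy":0,"wz":0,"grip":1},{"dx":0,"dy":0,"dz":0,"wx":0,"wy":0,"wz":0,"grip":1}]'
```

```text
time_s: 22.75
ee_pos: [557.5, -122.4, 44.4]
ee_rot: [180.0, -0.1, 84.8]
force: [-0.8, 5.0, 6.8]
gripper_width: 21.8
time_s: 22.95
ee_pos: [557.1, -124.1, 44.4]
ee_rot: [180.0, -0.1, 84.9]
force: [0.4, 5.8, 7.4]
gripper_width: 21.7
time_s: 23.15
ee_pos: [556.9, -126.0, 44.4]
ee_rot: [-180.0, -0.1, 84.9]
force: [-1.0, 6.9, 6.4]
gripper_width: 21.7
time_s: 23.35
ee_pos: [556.7, -126.8, 44.4]
ee_rot: [-180.0, -0.1, 84.9]
force: [-2.1, 7.6, 7.3]
gripper_width: 21.9
```

```bash

python3 -m jog '[{"dx":-0.0005,"dy":-0.001,"dz":0,"wx":0,"wy":0,"wz":0,"grip":1},{"dx":0,"dy":0,"dz":0,"wx":0,"wy":0,"wz":0,"grip":1}]'
python3 -m jog '[{"dx":-0.0002,"dy":-0.002,"dz":0,"wx":0,"wy":0,"wz":0,"grip":1},{"dx":0,"dy":0,"dz":0,"wx":0,"wy":0,"wz":0,"grip":1}]'
python3 -m jog '[{"dx":-0.0002,"dy":-0.002,"dz":0,"wx":0,"wy":0,"wz":0,"grip":1},{"dx":0,"dy":0,"dz":0,"wx":0,"wy":0,"wz":0,"grip":1}]'
python3 -m jog '[{"dx":-0.0002,"dy":-0.002,"dz":0,"wx":0,"wy":0,"wz":0,"grip":1},{"dx":0,"dy":0,"dz":0,"wx":0,"wy":0,"wz":0,"grip":1}]'
```

```text
time_s: 23.55
ee_pos: [556.6, -127.5, 44.4]
ee_rot: [180.0, -0.2, 84.9]
force: [-0.2, 8.2, 7.1]
gripper_width: 21.8
time_s: 23.75
ee_pos: [556.6, -128.0, 44.4]
ee_rot: [180.0, -0.3, 84.9]
force: [-0.2, 13.9, 7.7]
gripper_width: 21.8
time_s: 23.95
ee_pos: [556.6, -128.0, 44.4]
ee_rot: [180.0, -0.5, 84.8]
force: [1.3, 21.1, 7.2]
gripper_width: 21.5
time_s: 24.15
ee_pos: [556.6, -128.1, 44.4]
ee_rot: [180.0, -0.6, 84.8]
force: [2.0, 26.9, 8.4]
gripper_width: 21.4
```

The near bearer is wedged too: it stopped at y=-128.0 with 27 N. I'll release, rise, and check the foot.

```bash

python3 -m jog '[{"dx":0.0004,"dy":0.004,"dz":0,"wx":0,"wy":0,"wz":0,"grip":1},{"dx":0,"dy":0,"dz":0,"wx":0,"wy":0,"wz":0,"grip":0},{"dx":0,"dy":0,"dz":0,"wx":0,"wy":0,"wz":0,"grip":0},{"dx":0,"dy":0,"dz":0,"wx":0,"wy":0,"wz":0,"grip":0},{"dx":0,"dy":0,"dz":0.02,"wx":0,"wy":0,"wz":0,"grip":0},{"dx":0,"dy":0,"dz":0.03,"wx":0,"wy":0,"wz":0,"grip":0},{"dx":0,"dy":0,"dz":0.03,"wx":0,"wy":0,"wz":0,"grip":-1},{"dx":0,"dy":0,"dz":0.03,"wx":0,"wy":0,"wz":0,"grip":-1},{"dx":0,"dy":0,"dz":0.04,"wx":0,"wy":0,"wz":0,"grip":-1},{"dx":0,"dy":0,"dz":0.04,"wx":0,"wy":0,"wz":0,"grip":-1}]'
python3 -m jog '[{"dx":0.02,"dy":0,"dz":0.04,"wx":0,"wy":0,"wz":0,"grip":-1},{"dx":0.02,"dy":0,"dz":0.04,"wx":0,"wy":0,"wz":0,"grip":-1},{"dx":0,"dy":0,"dz":0,"wx":0,"wy":0,"wz":0,"grip":-1},{"dx":0,"dy":0,"dz":0,"wx":0,"wy":0,"wz":0,"grip":-1}]'
python3 - <<'E'
from h import *
im,c=grab('wrist','w5.png'); sc,_=grab('scene','s5.png'); print(env.state()['ee_pos'])
a=im[0:400,100:560]; b=cv2.resize(sc[160:330,160:340],None,fx=1.88,fy=2.35,interpolation=cv2.INTER_CUBIC)
cv2.imwrite('pics/c5.png',cv2.cvtColor(np.hstack([a,b[:400]]),cv2.COLOR_RGB2BGR)) if b.shape[0]>=400 else cv2.imwrite('pics/c5.png',cv2.cvtColor(np.hstack([a[:b.shape[0]],b]),cv2.COLOR_RGB2BGR))
E
```

```text
time_s: 25.15
ee_pos: [555.6, -132.0, 234.7]
ee_rot: [-179.9, 0.0, 84.8]
force: [0.4, 0.2, -0.5]
gripper_width: 74.4
time_s: 25.55
ee_pos: [596.3, -132.0, 313.7]
ee_rot: [180.0, 0.0, 84.8]
force: [-0.1, -0.2, -0.2]
gripper_width: 91.3
[ 594.95334713 -131.56544674  311.76073263]
```

View pics/c5.png

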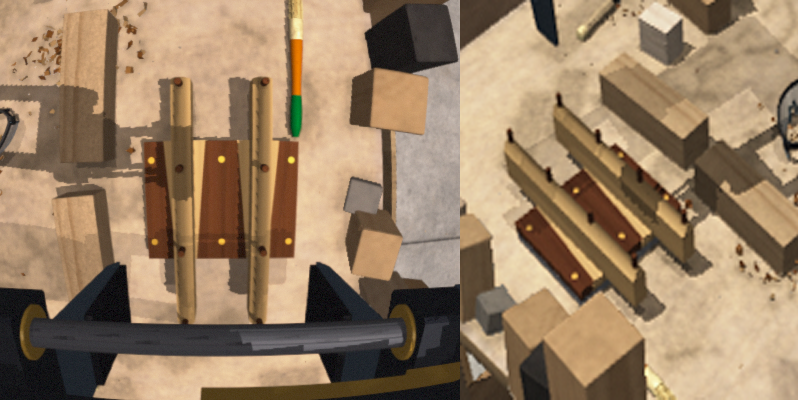

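Both tails look flush at both ends, and the bearers are upright and seated. In full-frame pixels, grey blank 1's top runs from (165,12) to (212,161), and grey blank 2's near end is at (154..205,195). I'll compute the foot pose and the blanks by segmentation.

```bash
python3 - <<'E'
from h import *
c=env.get_calibration('wrist')
def aff(loc,px,z):
    P=np.array([onz(c,*p,z,True) for p in px]);L=np.array(loc,float)
    A=np.c_[L,np.ones(len(L))];k=np.linalg.lstsq(A,P,rcond=None)[0]
    print(z,'centre',k[2].round(1),'ex',k[0].round(3),'ey',k[1].round(3),'res',np.abs(A@k-P).max().round(1))
pins=[(278,81),(280,168),(283,251),(284,321),(364,80),(363,167),(361,250),(359,321)]
loc=[(x,y) for x in(-45,45) for y in (138,46,-46,-138)]
for z in (102,92): aff(loc,pins,z)
aff([(x,y) for y in (52.5,-52.5) for x in (-85,0,85)],[(251,160),(321,159),(392,160),(254,241),(321,241),(388,241)],30)
for z in (55,45): print(z,[onz(c,u,v,z,True).tolist() for u,v in [(165,12),(217,10),(212,161),(163,163),(154,198),(204,190)]])
E
```

```text
102 centre [ 598.7 -129.3] ex [ 0.949 -0.076] ey [0.082 0.956] res 1.6
92 centre [ 598.6 -131.3] ex [ 0.973 -0.078] ey [0.084 0.981] res 1.7
30 centre [ 598.4 -133.3] ex [ 1.008 -0.09 ] ey [0.091 0.977] res 0.5
55 [[431.6, 127.3], [497.9, 114.2], [475.3, -68.7], [412.0, -62.3], [392.4, -103.6], [460.5, -101.9]]
45 [[427.6, 131.5], [495.4, 118.2], [472.3, -69.0], [407.5, -62.5], [387.4, -104.8], [457.2, -103.0]]
```

```bash

python3 -m jog '[{"dx":-0.02,"dy":0.022,"dz":-0.007,"wx":0,"wy":0,"wz":0,"grip":-1},{"dx":-0.02,"dy":0.022,"dz":-0.007,"wx":0,"wy":0,"wz":0,"grip":-1},{"dx":-0.02,"dy":0.022,"dz":-0.007,"wx":0,"wy":0,"wz":0,"grip":-1},{"dx":-0.02,"dy":0.022,"dz":-0.007,"wx":0,"wy":0,"wz":0,"grip":-1},{"dx":-0.02,"dy":0.022,"dz":-0.007,"wx":0,"wy":0,"wz":0,"grip":-1},{"dx":-0.02,"dy":0.022,"dz":-0.007,"wx":0,"wy":0,"wz":0,"grip":-1},{"dx":-0.02,"dy":0.022,"dz":-0.007,"wx":0,"wy":0,"wz":0,"grip":-1},{"dx":-0.02,"dy":0.022,"dz":-0.007,"wx":0,"wy":0,"wz":0,"grip":-1},{"dx":0,"dy":0,"dz":0,"wx":0,"wy":0,"wz":0,"grip":-1},{"dx":0,"dy":0,"dz":0,"wx":0,"wy":0,"wz":0,"grip":-1}]'
python3 -c "
from h import *
grab('wrist','w6.png'); print(env.state()['ee_pos'])"
```

```text
time_s: 26.65
ee_pos: [435.1, 44.5, 256.7]
ee_rot: [-179.9, 0.0, 84.9]
force: [0.4, -0.0, -0.0]
gripper_width: 91.0
[435.87628417  44.27080395 257.06795404]
```

View pics/w6.png

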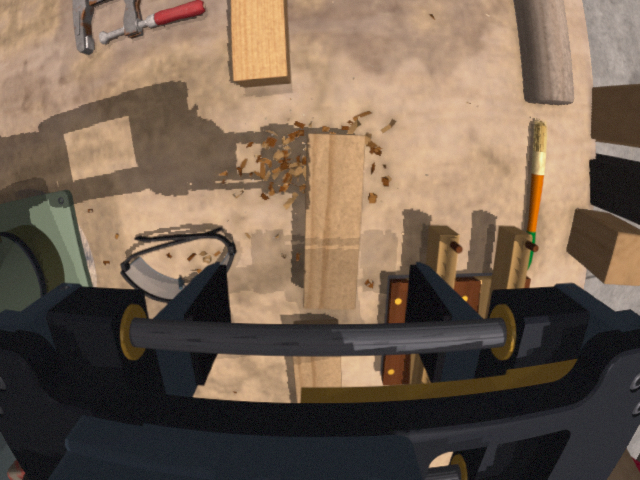

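The grey blank's top shows corners at about (310,135), (365,135), (357,308) and (305,306).

```bash
cat >> h.py <<'E'
def quad(c,px,zs=(55,45)):
    # px: +y-left, +y-right, -y-right, -y-left
    for z in zs:
        P=np.array([onz(c,*p,z,True) for p in px]);d=(P[0]+P[1]-P[2]-P[3])/2
        print(z,'centre',P.mean(0).round(1),'yaw',np.degrees(np.arctan2(-d[0],d[1])).round(2),'len',np.hypot(*d).round(1),'wid',np.hypot(*(P[1]+P[2]-P[0]-P[3])/2).round(1))
E
python3 - <<'E'
from h import *
quad(env.get_calibration('wrist'),[(310,135),(365,135),(357,308),(305,306)]); print(env.state()['ee_pos'])
E
```

```text
55 centre [452.   28.9] yaw -6.62 len 185.9 wid 56.3
45 centre [452.2  26.4] yaw -6.62 len 190.9 wid 57.8
[435.87628417  44.27080395 257.06795404]
```

```bash

python3 -m jog '[{"dx":0.016,"dy":-0.018,"dz":-0.025,"wx":0,"wy":0,"wz":-0.026,"grip":-1},{"dx":0,"dy":0,"dz":-0.04,"wx":0,"wy":0,"wz":0,"grip":-1},{"dx":0,"dy":0,"dz":-0.04,"wx":0,"wy":0,"wz":0,"grip":-1},{"dx":0,"dy":0,"dz":-0.04,"wx":0,"wy":0,"wz":0,"grip":-1},{"dx":0,"dy":0,"dz":-0.03,"wx":0,"wy":0,"wz":0,"grip":-1},{"dx":0,"dy":0,"dz":-0.03,"wx":0,"wy":0,"wz":0,"grip":-1},{"dx":0,"dy":0,"dz":-0.025,"wx":0,"wy":0,"wz":0,"grip":-1},{"dx":0,"dy":0,"dz":-0.012,"wx":0,"wy":0,"wz":0,"grip":-1},{"dx":0,"dy":0,"dz":0,"wx":0,"wy":0,"wz":0,"grip":-1}]'
python3 -m jog '[{"dx":0,"dy":0,"dz":0,"wx":0,"wy":0,"wz":0,"grip":1},{"dx":0,"dy":0,"dz":0,"wx":0,"wy":0,"wz":0,"grip":1},{"dx":0,"dy":0,"dz":0,"wx":0,"wy":0,"wz":0,"grip":1},{"dx":0,"dy":0,"dz":0,"wx":0,"wy":0,"wz":0,"grip":1},{"dx":0,"dy":0,"dz":0,"wx":0,"wy":0,"wz":0,"grip":1},{"dx":0,"dy":0,"dz":0,"wx":0,"wy":0,"wz":0,"grip":1},{"dx":0,"dy":0,"dz":0,"wx":0,"wy":0,"wz":0,"grip":1}]' 60
python3 -m jog '[{"dx":0,"dy":0,"dz":0.01,"wx":0,"wy":0,"wz":0,"grip":1},{"dx":0,"dy":0,"dz":0.025,"wx":0,"wy":0,"wz":0,"grip":1},{"dx":0,"dy":0,"dz":0.03,"wx":0,"wy":0,"wz":0,"grip":1},{"dx":0,"dy":0,"dz":0.03,"wx":0,"wy":0,"wz":0,"grip":1},{"dx":0,"dy":0,"dz":0.03,"wx":0,"wy":0,"wz":0,"grip":1},{"dx":0,"dy":0,"dz":0.03,"wx":0,"wy":0,"wz":0,"grip":1},{"dx":0,"dy":0,"dz":0.02,"wx":0,"wy":0,"wz":0,"grip":1},{"dx":0,"dy":0,"dz":0.02,"wx":0,"wy":0,"wz":0,"grip":1},{"dx":0,"dy":0,"dz":0,"wx":0,"wy":0,"wz":0,"grip":1}]'
```

```text
time_s: 27.6
ee_pos: [451.3, 25.8, 13.7]
ee_rot: [-179.8, 0.0, 83.3]
force: [-0.3, 0.4, 0.5]
gripper_width: 91.3
time_s: 28.3
ee_pos: [450.5, 26.7, 16.0]
ee_rot: [-179.8, 0.0, 83.4]
force: [-3.6, 0.2, 7.1]
gripper_width: 57.8
time_s: 29.2
ee_pos: [454.2, 26.7, 213.4]
ee_rot: [179.6, -0.1, 83.4]
force: [0.6, -0.1, -4.0]
gripper_width: 57.8
```

```bash

python3 -m jog '[{"dx":0.014,"dy":-0.006,"dz":0,"wx":0,"wy":0,"wz":0.133,"grip":1},{"dx":0.014,"dy":-0.006,"dz":0,"wx":0,"wy":0,"wz":0.133,"grip":1},{"dx":0.014,"dy":-0.006,"dz":0,"wx":0,"wy":0,"wz":0.133,"grip":1},{"dx":0.014,"dy":-0.006,"dz":0,"wx":0,"wy":0,"wz":0.133,"grip":1},{"dx":0.014,"dy":-0.006,"dz":0,"wx":0,"wy":0,"wz":0.133,"grip":1},{"dx":0.014,"dy":-0.006,"dz":0,"wx":0,"wy":0,"wz":0.133,"grip":1},{"dx":0.014,"dy":-0.006,"dz":0,"wx":0,"wy":0,"wz":0.133,"grip":1},{"dx":0.014,"dy":-0.006,"dz":0,"wx":0,"wy":0,"wz":0.133,"grip":1},{"dx":0.014,"dy":-0.006,"dz":0,"wx":0,"wy":0,"wz":0.133,"grip":1},{"dx":0.014,"dy":-0.006,"dz":0,"wx":0,"wy":0,"wz":0.133,"grip":1}]'
python3 -m jog '[{"dx":0.014,"dy":-0.006,"dz":0,"wx":0,"wy":0,"wz":0.133,"grip":1},{"dx":0.002,"dy":-0.001,"dz":0,"wx":0,"wy":0,"wz":0.132,"grip":1},{"dx":0,"dy":0,"dz":0,"wx":0,"wy":0,"wz":0,"grip":1},{"dx":0,"dy":0,"dz":0,"wx":0,"wy":0,"wz":0,"grip":1}]'
```

```text
time_s: 30.2
ee_pos: [592.1, -33.5, 208.8]
ee_rot: [-180.0, -0.1, 159.9]
force: [-0.7, 1.0, -4.6]
gripper_width: 57.9
time_s: 30.6
ee_pos: [607.5, -40.2, 209.3]
ee_rot: [180.0, -0.1, 174.6]
force: [-0.3, -0.3, -4.8]
gripper_width: 57.8
```

```bash

python3 -m jog '[{"dx":0.002,"dy":-0.0005,"dz":-0.02,"wx":0,"wy":0,"wz":0.003,"grip":1},{"dx":0,"dy":0,"dz":-0.03,"wx":0,"wy":0,"wz":0,"grip":1},{"dx":0,"dy":0,"dz":-0.03,"wx":0,"wy":0,"wz":0,"grip":1},{"dx":0,"dy":0,"dz":-0.015,"wx":0,"wy":0,"wz":0,"grip":1},{"dx":0,"dy":0,"dz":-0.008,"wx":0,"wy":0,"wz":0,"grip":1},{"dx":0,"dy":0,"dz":0,"wx":0,"wy":0,"wz":0,"grip":1},{"dx":0,"dy":0,"dz":0,"wx":0,"wy":0,"wz":0,"grip":1}]'
python3 -m jog '[{"dx":0,"dy":0,"dz":-0.002,"wx":0,"wy":0,"wz":0,"grip":1},{"dx":0,"dy":0,"dz":-0.002,"wx":0,"wy":0,"wz":0,"grip":1},{"dx":0,"dy":0,"dz":0,"wx":0,"wy":0,"wz":0,"grip":1}]'
python3 -m jog '[{"dx":0,"dy":0,"dz":-0.002,"wx":0,"wy":0,"wz":0,"grip":1},{"dx":0,"dy":0,"dz":0,"wx":0,"wy":0,"wz":0,"grip":1}]'
```

```text
time_s: 31.3
ee_pos: [610.7, -40.8, 108.6]
ee_rot: [180.0, 0.1, 174.9]
force: [0.6, 0.1, -3.7]
gripper_width: 57.6
time_s: 31.6
ee_pos: [610.2, -40.8, 104.0]
ee_rot: [180.0, 0.0, 174.9]
force: [-0.6, -0.2, -3.8]
gripper_width: 57.6
time_s: 31.8
ee_pos: [609.9, -40.8, 101.5]
ee_rot: [180.0, -0.0, 174.9]
force: [0.2, 0.6, -4.1]
gripper_width: 57.8
```

```bash

python3 -m jog '[{"dx":0,"dy":0,"dz":-0.0015,"wx":0,"wy":0,"wz":0,"grip":1},{"dx":0,"dy":0,"dz":0,"wx":0,"wy":0,"wz":0,"grip":1}]'
python3 -m jog '[{"dx":0,"dy":0,"dz":-0.001,"wx":0,"wy":0,"wz":0,"grip":1},{"dx":0,"dy":0,"dz":0,"wx":0,"wy":0,"wz":0,"grip":1}]'
python3 -m jog '[{"dx":0,"dy":0,"dz":-0.001,"wx":0,"wy":0,"wz":0,"grip":1},{"dx":0,"dy":0,"dz":0,"wx":0,"wy":0,"wz":0,"grip":1}]'
```

```text
time_s: 32.0
ee_pos: [610.2, -40.8, 100.1]
ee_rot: [180.0, 0.0, 174.9]
force: [-0.3, -0.9, -4.1]
gripper_width: 57.5
time_s: 32.2
ee_pos: [610.2, -40.8, 100.0]
ee_rot: [180.0, 0.0, 174.9]
force: [-2.1, 0.3, 2.0]
gripper_width: 57.9
time_s: 32.4
ee_pos: [610.2, -40.8, 100.0]
ee_rot: [-180.0, 0.1, 174.9]
force: [-4.1, -0.2, 8.1]
gripper_width: 58.1
```

```bash

python3 -m jog '[{"dx":0,"dy":0,"dz":0.001,"wx":0,"wy":0,"wz":0,"grip":1},{"dx":0,"dy":0,"dz":0,"wx":0,"wy":0,"wz":0,"grip":-0.65},{"dx":0,"dy":0,"dz":0,"wx":0,"wy":0,"wz":0,"grip":-0.65},{"dx":0,"dy":0,"dz":0,"wx":0,"wy":0,"wz":0,"grip":-0.65},{"dx":0,"dy":0,"dz":0.015,"wx":0,"wy":0,"wz":0,"grip":-0.65},{"dx":0,"dy":0,"dz":0.03,"wx":0,"wy":0,"wz":0,"grip":-0.65},{"dx":0,"dy":0,"dz":0.035,"wx":0,"wy":0,"wz":0,"grip":-0.65},{"dx":0,"dy":0,"dz":0.035,"wx":0,"wy":0,"wz":0,"grip":-0.65},{"dx":0,"dy":0,"dz":0.035,"wx":0,"wy":0,"wz":0,"grip":-1}]'
python3 -m jog '[{"dx":-0.0165,"dy":-0.013,"dz":0,"wx":0,"wy":0,"wz":-0.128,"grip":-1},{"dx":-0.0165,"dy":-0.013,"dz":0,"wx":0,"wy":0,"wz":-0.128,"grip":-1},{"dx":-0.0165,"dy":-0.013,"dz":0,"wx":0,"wy":0,"wz":-0.128,"grip":-1},{"dx":-0.0165,"dy":-0.013,"dz":0,"wx":0,"wy":0,"wz":-0.128,"grip":-1},{"dx":-0.0165,"dy":-0.013,"dz":0,"wx":0,"wy":0,"wz":-0.128,"grip":-1},{"dx":-0.0165,"dy":-0.013,"dz":0,"wx":0,"wy":0,"wz":-0.128,"grip":-1},{"dx":-0.0165,"dy":-0.013,"dz":0,"wx":0,"wy":0,"wz":-0.128,"grip":-1},{"dx":-0.0165,"dy":-0.013,"dz":0,"wx":0,"wy":0,"wz":-0.128,"grip":-1},{"dx":-0.0165,"dy":-0.013,"dz":0,"wx":0,"wy":0,"wz":-0.128,"grip":-1},{"dx":-0.0165,"dy":-0.013,"dz":0,"wx":0,"wy":0,"wz":-0.128,"grip":-1}]'
python3 -m jog '[{"dx":-0.0165,"dy":-0.013,"dz":0,"wx":0,"wy":0,"wz":-0.128,"grip":-1},{"dx":-0.0155,"dy":-0.011,"dz":0,"wx":0,"wy":0,"wz":-0.128,"grip":-1},{"dx":0,"dy":0,"dz":0,"wx":0,"wy":0,"wz":0,"grip":-1},{"dx":0,"dy":0,"dz":0,"wx":0,"wy":0,"wz":0,"grip":-1}]'
python3 -c "
from h import *
grab('wrist','w7.png'); grab('scene','s7.png');print(env.state()['ee_pos'])"
```

```text
time_s: 33.3
ee_pos: [610.1, -40.8, 250.4]
ee_rot: [180.0, 0.0, 174.9]
force: [0.4, -0.4, 0.4]
gripper_width: 80.7
time_s: 34.3
ee_pos: [444.6, -171.3, 249.1]
ee_rot: [180.0, 0.0, 101.3]
force: [0.1, -0.3, -0.2]
gripper_width: 91.5
time_s: 34.7
ee_pos: [413.5, -194.8, 249.3]
ee_rot: [179.9, -0.0, 87.0]
force: [0.2, 0.1, -0.2]
gripper_width: 91.1
[ 413.87266282 -194.49237033  249.19193926]
```

View pics/w7.png

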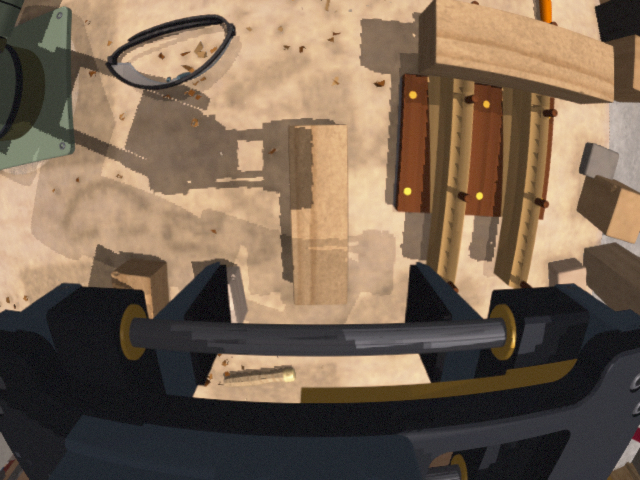

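Grey blank 1 lies across both bearers in the left bay. Grey blank 2's corners are at (290,126), (347,125), (347,303) and (294,304). The pale offcut edge is near (240,290).

```bash
python3 - <<'E'
from h import *
c=env.get_calibration('wrist')
quad(c,[(290,126),(347,125),(347,303),(294,304)]); print(env.state()['ee_pos'])
for p in [(222,262),(240,265),(245,318)]: print([onz(c,*p,z,True).tolist() for z in (58,0)])
d=env.get_calibration('side')
for p in [(434,322),(461,322),(461,347),(434,347)]: print('side',onz(d,*p,58),onz(d,*p,0))
E
```

```text
55 centre [ 415.8 -199.6] yaw -2.27 len 186.9 wid 56.3
45 centre [ 415.8 -201.9] yaw -2.27 len 192.0 wid 57.8
[ 413.87266282 -194.49237033  249.19193926]
[[310.9, -239.3], [293.8, -258.8]]
[[330.1, -243.4], [316.1, -263.6]]
[[327.8, -306.0], [313.4, -336.2]]
side [ 307. -262.] [ 332.8 -270.5]
side [ 320.1 -328. ] [ 346.6 -339.8]
side [ 255. -332.] [ 278.4 -343.9]
side [ 242.3 -267.7] [ 265.  -276.4]
```

```bash

python3 -m jog '[{"dx":0.002,"dy":-0.007,"dz":-0.025,"wx":0,"wy":0,"wz":0.012,"grip":-1},{"dx":0,"dy":0,"dz":-0.04,"wx":0,"wy":0,"wz":0,"grip":-1},{"dx":0,"dy":0,"dz":-0.04,"wx":0,"wy":0,"wz":0,"grip":-1},{"dx":0,"dy":0,"dz":-0.04,"wx":0,"wy":0,"wz":0,"grip":-1},{"dx":0,"dy":0,"dz":-0.03,"wx":0,"wy":0,"wz":0,"grip":-1},{"dx":0,"dy":0,"dz":-0.03,"wx":0,"wy":0,"wz":0,"grip":-1},{"dx":0,"dy":0,"dz":-0.02,"wx":0,"wy":0,"wz":0,"grip":-1},{"dx":0,"dy":0,"dz":-0.01,"wx":0,"wy":0,"wz":0,"grip":-1},{"dx":0,"dy":0,"dz":0,"wx":0,"wy":0,"wz":0,"grip":-1}]'
python3 -m jog '[{"dx":0,"dy":0,"dz":0,"wx":0,"wy":0,"wz":0,"grip":1},{"dx":0,"dy":0,"dz":0,"wx":0,"wy":0,"wz":0,"grip":1},{"dx":0,"dy":0,"dz":0,"wx":0,"wy":0,"wz":0,"grip":1},{"dx":0,"dy":0,"dz":0,"wx":0,"wy":0,"wz":0,"grip":1},{"dx":0,"dy":0,"dz":0,"wx":0,"wy":0,"wz":0,"grip":1},{"dx":0,"dy":0,"dz":0,"wx":0,"wy":0,"wz":0,"grip":1},{"dx":0,"dy":0,"dz":0,"wx":0,"wy":0,"wz":0,"grip":1}]' 60
python3 -m jog '[{"dx":0,"dy":0,"dz":0.01,"wx":0,"wy":0,"wz":0,"grip":1},{"dx":0,"dy":0,"dz":0.025,"wx":0,"wy":0,"wz":0,"grip":1},{"dx":0,"dy":0,"dz":0.03,"wx":0,"wy":0,"wz":0,"grip":1},{"dx":0,"dy":0,"dz":0.03,"wx":0,"wy":0,"wz":0,"grip":1},{"dx":0,"dy":0,"dz":0.03,"wx":0,"wy":0,"wz":0,"grip":1},{"dx":0,"dy":0,"dz":0.03,"wx":0,"wy":0,"wz":0,"grip":1},{"dx":0,"dy":0,"dz":0.02,"wx":0,"wy":0,"wz":0,"grip":1},{"dx":0,"dy":0,"dz":0.02,"wx":0,"wy":0,"wz":0,"grip":1},{"dx":0,"dy":0,"dz":0,"wx":0,"wy":0,"wz":0,"grip":1}]'
```

```text
time_s: 35.7
ee_pos: [415.0, -201.1, 13.1]
ee_rot: [-179.9, -0.1, 87.7]
force: [0.2, -0.4, -0.5]
gripper_width: 91.2
time_s: 36.4
ee_pos: [415.1, -201.9, 14.7]
ee_rot: [180.0, 0.0, 87.6]
force: [-1.2, -0.2, 6.4]
gripper_width: 57.6
time_s: 37.3
ee_pos: [416.2, -202.3, 211.5]
ee_rot: [179.7, 0.1, 87.6]
force: [0.6, -1.3, -3.5]
gripper_width: 57.7
```

```bash

python3 -m jog '[{"dx":0.0148,"dy":-0.002,"dz":0,"wx":0,"wy":0,"wz":0.127,"grip":1},{"dx":0.0148,"dy":-0.002,"dz":0,"wx":0,"wy":0,"wz":0.127,"grip":1},{"dx":0.0148,"dy":-0.002,"dz":0,"wx":0,"wy":0,"wz":0.127,"grip":1},{"dx":0.0148,"dy":-0.002,"dz":0,"wx":0,"wy":0,"wz":0.127,"grip":1},{"dx":0.0148,"dy":-0.002,"dz":0,"wx":0,"wy":0,"wz":0.127,"grip":1},{"dx":0.0148,"dy":-0.002,"dz":0,"wx":0,"wy":0,"wz":0.127,"grip":1},{"dx":0.0148,"dy":-0.002,"dz":0,"wx":0,"wy":0,"wz":0.127,"grip":1},{"dx":0.0148,"dy":-0.002,"dz":0,"wx":0,"wy":0,"wz":0.127,"grip":1},{"dx":0.0148,"dy":-0.002,"dz":0,"wx":0,"wy":0,"wz":0.127,"grip":1},{"dx":0.0148,"dy":-0.002,"dz":0,"wx":0,"wy":0,"wz":0.127,"grip":1}]'
python3 -m jog '[{"dx":0.0148,"dy":-0.001,"dz":0,"wx":0,"wy":0,"wz":0.127,"grip":1},{"dx":0.0145,"dy":-0.001,"dz":0,"wx":0,"wy":0,"wz":0.127,"grip":1},{"dx":0,"dy":0,"dz":0,"wx":0,"wy":0,"wz":0,"grip":1},{"dx":0,"dy":0,"dz":0,"wx":0,"wy":0,"wz":0,"grip":1},{"dx":0,"dy":0,"dz":0,"wx":0,"wy":0,"wz":0,"grip":1}]'
```

```text
time_s: 38.3
ee_pos: [562.7, -221.5, 206.9]
ee_rot: [180.0, -0.2, 160.7]
force: [0.7, -0.2, -3.9]
gripper_width: 57.8
time_s: 38.8
ee_pos: [591.3, -223.6, 208.2]
ee_rot: [180.0, -0.1, 174.8]
force: [-0.1, 0.4, -4.8]
gripper_width: 58.1
```

```bash

python3 -m jog '[{"dx":0.0015,"dy":-0.0003,"dz":-0.02,"wx":0,"wy":0,"wz":0.001,"grip":1},{"dx":0,"dy":0,"dz":-0.03,"wx":0,"wy":0,"wz":0,"grip":1},{"dx":0,"dy":0,"dz":-0.03,"wx":0,"wy":0,"wz":0,"grip":1},{"dx":0,"dy":0,"dz":-0.015,"wx":0,"wy":0,"wz":0,"grip":1},{"dx":0,"dy":0,"dz":-0.009,"wx":0,"wy":0,"wz":0,"grip":1},{"dx":0,"dy":0,"dz":0,"wx":0,"wy":0,"wz":0,"grip":1},{"dx":0,"dy":0,"dz":0,"wx":0,"wy":0,"wz":0,"grip":1}]'
python3 -m jog '[{"dx":0,"dy":0,"dz":-0.002,"wx":0,"wy":0,"wz":0,"grip":1},{"dx":0,"dy":0,"dz":-0.001,"wx":0,"wy":0,"wz":0,"grip":1},{"dx":0,"dy":0,"dz":0,"wx":0,"wy":0,"wz":0,"grip":1}]'
python3 -m jog '[{"dx":0,"dy":0,"dz":-0.001,"wx":0,"wy":0,"wz":0,"grip":1},{"dx":0,"dy":0,"dz":0,"wx":0,"wy":0,"wz":0,"grip":1}]'
python3 -m jog '[{"dx":0,"dy":0,"dz":-0.001,"wx":0,"wy":0,"wz":0,"grip":1},{"dx":0,"dy":0,"dz":0,"wx":0,"wy":0,"wz":0,"grip":1}]'
```

```text
time_s: 39.5
ee_pos: [594.3, -224.4, 106.2]
ee_rot: [-180.0, 0.1, 174.9]
force: [-0.0, -0.4, -3.7]
gripper_width: 57.4
time_s: 39.8
ee_pos: [594.0, -224.2, 102.6]
ee_rot: [-180.0, 0.0, 175.0]
force: [0.2, -0.2, -4.8]
gripper_width: 57.6
time_s: 40.0
ee_pos: [593.9, -224.1, 101.2]
ee_rot: [180.0, -0.0, 175.0]
force: [-0.3, -0.1, -4.3]
gripper_width: 58.0
time_s: 40.2
ee_pos: [593.8, -224.1, 100.0]
ee_rot: [180.0, -0.0, 175.0]
force: [0.4, 0.6, -3.7]
gripper_width: 57.6
```

```bash

python3 -m jog '[{"dx":0,"dy":0,"dz":-0.001,"wx":0,"wy":0,"wz":0,"grip":1},{"dx":0,"dy":0,"dz":0,"wx":0,"wy":0,"wz":0,"grip":1}]'
python3 -m jog '[{"dx":0,"dy":0,"dz":-0.0008,"wx":0,"wy":0,"wz":0,"grip":1},{"dx":0,"dy":0,"dz":0,"wx":0,"wy":0,"wz":0,"grip":1}]'
```

```text
time_s: 40.4
ee_pos: [593.8, -224.1, 99.0]
ee_rot: [180.0, -0.0, 175.0]
force: [-0.1, -0.9, -3.7]
gripper_width: 57.9
time_s: 40.6
ee_pos: [593.9, -224.1, 98.8]
ee_rot: [180.0, 0.0, 175.0]
force: [-1.4, 0.9, -1.4]
gripper_width: 57.6
```

```bash

python3 -m jog '[{"dx":0,"dy":0,"dz":0,"wx":0,"wy":0,"wz":0,"grip":-0.65},{"dx":0,"dy":0,"dz":0,"wx":0,"wy":0,"wz":0,"grip":-0.65},{"dx":0,"dy":0,"dz":0,"wx":0,"wy":0,"wz":0,"grip":-0.65},{"dx":0,"dy":0,"dz":0.015,"wx":0,"wy":0,"wz":0,"grip":-0.65},{"dx":0,"dy":0,"dz":0.03,"wx":0,"wy":0,"wz":0,"grip":-0.65},{"dx":0,"dy":0,"dz":0.035,"wx":0,"wy":0,"wz":0,"grip":-0.65},{"dx":0,"dy":0,"dz":0.035,"wx":0,"wy":0,"wz":0,"grip":-0.65},{"dx":0,"dy":0,"dz":0.035,"wx":0,"wy":0,"wz":0,"grip":-1}]'
python3 -m jog '[{"dx":-0.0152,"dy":0.039,"dz":0,"wx":0,"wy":0,"wz":-0.119,"grip":-1},{"dx":-0.0152,"dy":0.039,"dz":0,"wx":0,"wy":0,"wz":-0.119,"grip":-1},{"dx":-0.0152,"dy":0.039,"dz":0,"wx":0,"wy":0,"wz":-0.119,"grip":-1},{"dx":-0.0152,"dy":0.039,"dz":0,"wx":0,"wy":0,"wz":-0.119,"grip":-1},{"dx":-0.0152,"dy":0.039,"dz":0,"wx":0,"wy":0,"wz":-0.119,"grip":-1},{"dx":-0.0152,"dy":0.039,"dz":0,"wx":0,"wy":0,"wz":-0.119,"grip":-1},{"dx":-0.0152,"dy":0.039,"dz":0,"wx":0,"wy":0,"wz":-0.119,"grip":-1},{"dx":-0.0152,"dy":0.039,"dz":0,"wx":0,"wy":0,"wz":-0.119,"grip":-1},{"dx":-0.0152,"dy":0.039,"dz":0,"wx":0,"wy":0,"wz":-0.119,"grip":-1},{"dx":-0.0152,"dy":0.039,"dz":0,"wx":0,"wy":0,"wz":-0.119,"grip":-1}]'
python3 -m jog '[{"dx":-0.0152,"dy":0.039,"dz":0,"wx":0,"wy":0,"wz":-0.119,"grip":-1},{"dx":-0.0152,"dy":0.039,"dz":0,"wx":0,"wy":0,"wz":-0.119,"grip":-1},{"dx":-0.0152,"dy":0.039,"dz":0,"wx":0,"wy":0,"wz":-0.117,"grip":-1},{"dx":0,"dy":0,"dz":0,"wx":0,"wy":0,"wz":0,"grip":-1},{"dx":0,"dy":0,"dz":0,"wx":0,"wy":0,"wz":0,"grip":-1}]'
python3 -c "
from h import *
grab('wrist','w8.png');print(env.state()['ee_pos'])"
```

```text
time_s: 41.4
ee_pos: [593.9, -224.1, 250.0]
ee_rot: [-180.0, 0.0, 175.0]
force: [1.0, -0.3, -0.3]
gripper_width: 80.5
time_s: 42.4
ee_pos: [441.2, 167.4, 248.9]
ee_rot: [179.9, -0.0, 106.5]
force: [0.7, 0.1, -0.7]
gripper_width: 91.4
time_s: 42.9
ee_pos: [396.1, 283.3, 248.5]
ee_rot: [180.0, 0.0, 86.6]
force: [-0.3, -0.2, -0.3]
gripper_width: 91.1
[396.39444248 282.52263373 248.48958608]
```

View pics/w8.png

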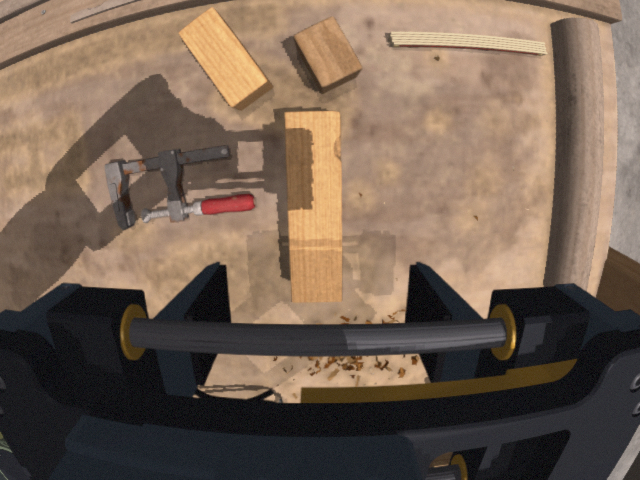

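The tan blank's corners are at (285,112), (340,112), (342,302) and (292,302). The clamp's handle tip at (256,203) is close to where the left finger goes down, so I'll use a narrower opening.

```bash
python3 - <<'E'
from h import *
c=env.get_calibration('wrist')
quad(c,[(285,112),(340,112),(342,302),(292,302)]); print(env.state()['ee_pos'])
print([onz(c,256,203,z,True).tolist() for z in (20,5)])
E
```

```text
55 centre [394.  285.2] yaw -2.21 len 198.0 wid 53.5
45 centre [393.8 283.2] yaw -2.21 len 203.5 wid 55.0
[396.39444248 282.52263373 248.48958608]
[[329.5, 292.1], [326.8, 289.6]]
```

```bash

python3 -m jog '[{"dx":-0.0025,"dy":0.0013,"dz":-0.025,"wx":0,"wy":0,"wz":0.021,"grip":-0.65},{"dx":0,"dy":0,"dz":-0.04,"wx":0,"wy":0,"wz":0,"grip":-0.65},{"dx":0,"dy":0,"dz":-0.04,"wx":0,"wy":0,"wz":0,"grip":-0.65},{"dx":0,"dy":0,"dz":-0.04,"wx":0,"wy":0,"wz":0,"grip":-0.65},{"dx":0,"dy":0,"dz":0,"wx":0,"wy":0,"wz":0,"grip":-0.65}]'
python3 -m jog '[{"dx":0,"dy":0,"dz":-0.02,"wx":0,"wy":0,"wz":0,"grip":-0.65},{"dx":0,"dy":0,"dz":-0.03,"wx":0,"wy":0,"wz":0,"grip":-0.65},{"dx":0,"dy":0,"dz":-0.025,"wx":0,"wy":0,"wz":0,"grip":-0.65},{"dx":0,"dy":0,"dz":-0.015,"wx":0,"wy":0,"wz":0,"grip":-0.65},{"dx":0,"dy":0,"dz":0,"wx":0,"wy":0,"wz":0,"grip":-0.65}]'
python3 -m jog '[{"dx":0,"dy":0,"dz":0,"wx":0,"wy":0,"wz":0,"grip":1},{"dx":0,"dy":0,"dz":0,"wx":0,"wy":0,"wz":0,"grip":1},{"dx":0,"dy":0,"dz":0,"wx":0,"wy":0,"wz":0,"grip":1},{"dx":0,"dy":0,"dz":0,"wx":0,"wy":0,"wz":0,"grip":1},{"dx":0,"dy":0,"dz":0,"wx":0,"wy":0,"wz":0,"grip":1},{"dx":0,"dy":0,"dz":0,"wx":0,"wy":0,"wz":0,"grip":1}]' 60
python3 -m jog '[{"dx":0,"dy":0,"dz":0.01,"wx":0,"wy":0,"wz":0,"grip":1},{"dx":0,"dy":0,"dz":0.025,"wx":0,"wy":0,"wz":0,"grip":1},{"dx":0,"dy":0,"dz":0.03,"wx":0,"wy":0,"wz":0,"grip":1},{"dx":0,"dy":0,"dz":0.03,"wx":0,"wy":0,"wz":0,"grip":1},{"dx":0,"dy":0,"dz":0.03,"wx":0,"wy":0,"wz":0,"grip":1},{"dx":0,"dy":0,"dz":0.03,"wx":0,"wy":0,"wz":0,"grip":1},{"dx":0,"dy":0,"dz":0.03,"wx":0,"wy":0,"wz":0,"grip":1},{"dx":0,"dy":0,"dz":0.03,"wx":0,"wy":0,"wz":0,"grip":1},{"dx":0,"dy":0,"dz":0,"wx":0,"wy":0,"wz":0,"grip":1}]'
```

```text
time_s: 43.45
ee_pos: [391.1, 280.5, 99.3]
ee_rot: [-179.5, 0.4, 87.6]
force: [-1.2, -0.6, -0.4]
gripper_width: 75.2
time_s: 43.95
ee_pos: [394.4, 283.4, 13.5]
ee_rot: [-180.0, 0.1, 87.6]
force: [-0.9, -1.2, -0.2]
gripper_width: 75.0
time_s: 44.55
ee_pos: [394.0, 284.5, 14.8]
ee_rot: [179.9, -0.1, 87.6]
force: [-1.3, -0.5, 7.1]
gripper_width: 54.6
time_s: 45.45
ee_pos: [395.7, 285.4, 232.6]
ee_rot: [179.6, -0.3, 87.7]
force: [0.2, 0.2, -4.2]
gripper_width: 54.8
```

```bash

python3 -m jog '[{"dx":0.0148,"dy":-0.0298,"dz":0,"wx":0,"wy":0,"wz":0.109,"grip":1},{"dx":0.0148,"dy":-0.0298,"dz":0,"wx":0,"wy":0,"wz":0.109,"grip":1},{"dx":0.0148,"dy":-0.0298,"dz":0,"wx":0,"wy":0,"wz":0.109,"grip":1},{"dx":0.0148,"dy":-0.0298,"dz":0,"wx":0,"wy":0,"wz":0.109,"grip":1},{"dx":0.0148,"dy":-0.0298,"dz":0,"wx":0,"wy":0,"wz":0.109,"grip":1},{"dx":0.0148,"dy":-0.0298,"dz":0,"wx":0,"wy":0,"wz":0.109,"grip":1},{"dx":0.0148,"dy":-0.0298,"dz":0,"wx":0,"wy":0,"wz":0.109,"grip":1},{"dx":0.0148,"dy":-0.0298,"dz":0,"wx":0,"wy":0,"wz":0.109,"grip":1},{"dx":0.0148,"dy":-0.0298,"dz":0,"wx":0,"wy":0,"wz":0.109,"grip":1},{"dx":0.0148,"dy":-0.0298,"dz":0,"wx":0,"wy":0,"wz":0.109,"grip":1}]'
python3 -m jog '[{"dx":0.0148,"dy":-0.0298,"dz":0,"wx":0,"wy":0,"wz":0.109,"grip":1},{"dx":0.0148,"dy":-0.0298,"dz":0,"wx":0,"wy":0,"wz":0.109,"grip":1},{"dx":0.0148,"dy":-0.0298,"dz":0,"wx":0,"wy":0,"wz":0.109,"grip":1},{"dx":0.0148,"dy":-0.0298,"dz":0,"wx":0,"wy":0,"wz":0.109,"grip":1},{"dx":0,"dy":0,"dz":0,"wx":0,"wy":0,"wz":0,"grip":1},{"dx":0,"dy":0,"dz":0,"wx":0,"wy":0,"wz":0,"grip":1},{"dx":0,"dy":0,"dz":0,"wx":0,"wy":0,"wz":0,"grip":1}]'
```

```text
time_s: 46.45
ee_pos: [541.0, -15.1, 226.4]
ee_rot: [-179.9, -0.2, 150.4]
force: [0.7, 0.4, -3.6]
gripper_width: 54.7
time_s: 47.15
ee_pos: [600.0, -132.2, 227.1]
ee_rot: [179.9, -0.2, 175.1]
force: [0.1, -1.0, -5.1]
gripper_width: 55.0
```

```bash

python3 -m jog '[{"dx":0.0012,"dy":0,"dz":-0.02,"wx":0,"wy":0,"wz":-0.003,"grip":1},{"dx":0,"dy":0,"dz":-0.03,"wx":0,"wy":0,"wz":0,"grip":1},{"dx":0,"dy":0,"dz":-0.03,"wx":0,"wy":0,"wz":0,"grip":1},{"dx":0,"dy":0,"dz":-0.025,"wx":0,"wy":0,"wz":0,"grip":1},{"dx":0,"dy":0,"dz":-0.015,"wx":0,"wy":0,"wz":0,"grip":1},{"dx":0,"dy":0,"dz":0,"wx":0,"wy":0,"wz":0,"grip":1},{"dx":0,"dy":0,"dz":0,"wx":0,"wy":0,"wz":0,"grip":1}]'
python3 -m jog '[{"dx":0,"dy":0,"dz":-0.002,"wx":0,"wy":0,"wz":0,"grip":1},{"dx":0,"dy":0,"dz":-0.001,"wx":0,"wy":0,"wz":0,"grip":1},{"dx":0,"dy":0,"dz":-0.001,"wx":0,"wy":0,"wz":0,"grip":1},{"dx":0,"dy":0,"dz":0,"wx":0,"wy":0,"wz":0,"grip":1}]'
python3 -m jog '[{"dx":0,"dy":0,"dz":-0.001,"wx":0,"wy":0,"wz":0,"grip":1},{"dx":0,"dy":0,"dz":0,"wx":0,"wy":0,"wz":0,"grip":1}]'
python3 -m jog '[{"dx":0,"dy":0,"dz":-0.001,"wx":0,"wy":0,"wz":0,"grip":1},{"dx":0,"dy":0,"dz":0,"wx":0,"wy":0,"wz":0,"grip":1}]'
```

```text
time_s: 47.85
ee_pos: [602.2, -132.2, 108.8]
ee_rot: [180.0, 0.0, 175.0]
force: [0.2, 0.3, -3.9]
gripper_width: 54.5
time_s: 48.25
ee_pos: [602.2, -133.1, 104.7]
ee_rot: [180.0, 0.0, 174.9]
force: [0.7, -0.9, -5.5]
gripper_width: 54.7
time_s: 48.45
ee_pos: [602.2, -133.1, 103.3]
ee_rot: [180.0, -0.0, 174.9]
force: [-0.1, 0.5, -5.4]
gripper_width: 54.6
time_s: 48.65
ee_pos: [602.1, -133.0, 102.2]
ee_rot: [180.0, -0.0, 174.9]
force: [0.3, 0.4, -4.2]
gripper_width: 54.5
```

```bash

python3 -m jog '[{"dx":0,"dy":0,"dz":-0.001,"wx":0,"wy":0,"wz":0,"grip":1},{"dx":0,"dy":0,"dz":-0.001,"wx":0,"wy":0,"wz":0,"grip":1},{"dx":0,"dy":0,"dz":0,"wx":0,"wy":0,"wz":0,"grip":1}]'
python3 -m jog '[{"dx":0,"dy":0,"dz":-0.001,"wx":0,"wy":0,"wz":0,"grip":1},{"dx":0,"dy":0,"dz":0,"wx":0,"wy":0,"wz":0,"grip":1}]'
```

```text
time_s: 48.95
ee_pos: [602.1, -133.0, 100.2]
ee_rot: [180.0, -0.0, 174.9]
force: [-0.1, -0.3, -3.8]
gripper_width: 54.7
time_s: 49.15
ee_pos: [602.1, -133.0, 99.2]
ee_rot: [180.0, -0.0, 174.9]
force: [0.5, 0.1, -4.6]
gripper_width: 54.8
```

```bash

python3 -m jog '[{"dx":0,"dy":0,"dz":-0.0007,"wx":0,"wy":0,"wz":0,"grip":1},{"dx":0,"dy":0,"dz":0,"wx":0,"wy":0,"wz":0,"grip":1}]'
python3 -m jog '[{"dx":0,"dy":0,"dz":-0.0007,"wx":0,"wy":0,"wz":0,"grip":1},{"dx":0,"dy":0,"dz":0,"wx":0,"wy":0,"wz":0,"grip":1}]'
```

```text
time_s: 49.35
ee_pos: [602.3, -133.0, 98.9]
ee_rot: [180.0, 0.0, 174.9]
force: [-0.3, 0.0, -3.8]
gripper_width: 55.0
time_s: 49.55
ee_pos: [602.3, -133.1, 98.8]
ee_rot: [-180.0, 0.0, 174.9]
force: [-0.6, -0.1, 2.2]
gripper_width: 54.5
```

```bash

python3 -m jog '[{"dx":0,"dy":0,"dz":0,"wx":0,"wy":0,"wz":0,"grip":-0.55},{"dx":0,"dy":0,"dz":0,"wx":0,"wy":0,"wz":0,"grip":-0.55},{"dx":0,"dy":0,"dz":0,"wx":0,"wy":0,"wz":0,"grip":-0.55},{"dx":0,"dy":0,"dz":0.015,"wx":0,"wy":0,"wz":0,"grip":-0.55},{"dx":0,"dy":0,"dz":0.03,"wx":0,"wy":0,"wz":0,"grip":-0.55},{"dx":0,"dy":0,"dz":0.035,"wx":0,"wy":0,"wz":0,"grip":-0.55},{"dx":0,"dy":0,"dz":0.035,"wx":0,"wy":0,"wz":0,"grip":-0.55},{"dx":0,"dy":0,"dz":0.04,"wx":0,"wy":0,"wz":0,"grip":-1},{"dx":0,"dy":0,"dz":0.04,"wx":0,"wy":0,"wz":0,"grip":-1},{"dx":0,"dy":0,"dz":0.04,"wx":0,"wy":0,"wz":0,"grip":-1}]'
python3 -m jog '[{"dx":-0.04,"dy":0,"dz":0.01,"wx":0,"wy":0,"wz":0,"grip":-1},{"dx":0,"dy":0,"dz":0,"wx":0,"wy":0,"wz":0,"grip":-1},{"dx":0,"dy":0,"dz":0,"wx":0,"wy":0,"wz":0,"grip":-1}]'
python3 - <<'E'
from h import *
im,c=grab('wrist','w9.png'); sc,_=grab('scene','s9.png'); print(env.state()['ee_pos'],env.state()['ee_rot'])
a=im[0:400,90:550]; b=cv2.resize(sc[160:330,160:340],None,fx=1.88,fy=2.353,interpolation=cv2.INTER_CUBIC)[:400]
b=cv2.resize(b,(338,400)); cv2.imwrite('pics/c9.png',cv2.cvtColor(np.hstack([a,b]),cv2.COLOR_RGB2BGR))
E
```

```text
time_s: 50.55
ee_pos: [602.1, -133.0, 334.8]
ee_rot: [-180.0, 0.0, 174.9]
force: [0.2, -0.3, 0.1]
gripper_width: 90.0
time_s: 50.85
ee_pos: [562.0, -133.0, 343.5]
ee_rot: [-180.0, 0.1, 174.9]
force: [-0.2, 0.5, -0.1]
gripper_width: 91.1
[ 562.51680235 -132.95931494  342.03901253] [ 1.79975945e+02 -5.34018799e-02  1.74916063e+02]
```

View pics/c9.png

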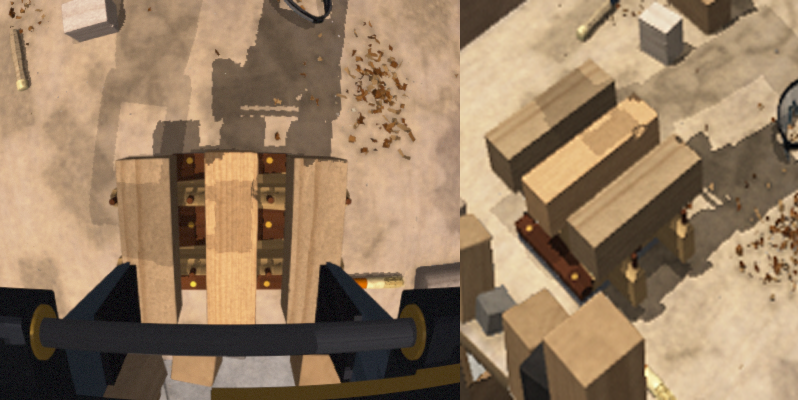

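All three blanks lie flat, parallel and one to a bay. Near ends are at rows 158, 152 and 158; the tan blank is 10 mm longer. A quick numeric overhang check follows.

```bash
python3 - <<'E'
from h import *
c=env.get_calibration('wrist')
a=np.radians(-5.2);R=np.array([[np.cos(a),-np.sin(a)],[np.sin(a),np.cos(a)]]);F=np.array([601.4,-132.3])
for n,p in {'L-end':[(118,160),(172,157)],'mid-end':[(206,152),(257,152)],'R-end':[(293,155),(347,160)]}.items():
    for z in(139,129): print(n,z,[((onz(c,u+90,v,z,True)-F)@R).round(1).tolist() for u,v in p])
s=env.get_calibration('scene')
# scene crop: u=160+(x-460)/1.878, v=160+y/2.353 ; +x ends of tops: right,mid,left bays
for n,px in {'right':[(485,137),(510,191-0)],'mid':[(522,177),(553,207)],'left':[(564,214),(600,249)]}.items():
    print('scene +x',n,[((onz(s,160+(x-460)/1.878,160+y/2.353,139)-F)@R).round(1).tolist() for x,y in px])
for n,px in {'right':[(585,62),(616,80)],'mid':[(628,97),(660,120)],'left':[(672,138),(703,160)]}.items():
    print('scene -x',n,[((onz(s,160+(x-460)/1.878,160+y/2.353,139)-F)@R).round(1).tolist() for x,y in px])
E
```

```text
L-end 139 [[-95.0, -117.1], [-96.3, -60.4]]
L-end 129 [[-94.4, -120.2], [-95.9, -61.8]]
mid-end 139 [[-101.0, -26.1], [-101.2, 24.8]]
mid-end 129 [[-100.5, -26.6], [-100.7, 25.7]]
R-end 139 [[-98.9, 61.4], [-96.0, 119.0]]
R-end 129 [[-98.4, 63.1], [-95.5, 122.3]]
scene +x right [[94.8, -112.5], [120.2, -18.7]]
scene +x mid [[96.2, -24.7], [94.3, 40.5]]
scene +x left [[90.4, 58.7], [88.5, 130.0]]
scene -x right [[-85.9, -117.2], [-97.1, -59.3]]
scene -x mid [[-89.8, -23.9], [-96.0, 38.1]]
scene -x left [[-87.8, 72.1], [-94.0, 128.1]]
```

```bash
python3 -c "
from workcell import env
print(env.job_done(), env.state()['time_s'])"
```

```text
the job is handed in; nothing more can be done
the job is handed in; nothing more can be done
```

The rack is set up and the job is handed in, at about 51 s on the robot's clock.

- **Bearers:** I dropped both into their ways from above and pushed them home. Each stopped dead as the push rose to 23 N (far) and 27 N (near). Those readings include about 4–8 N of sliding friction. A wrist picture afterwards showed both tails flush with the foot at both ends.
- **Blanks:** Three were on the bench. The two grey-brown ones are in the left and right bays and the tan one is in the middle. I lowered each to contact and released it.
- **Last checks:** The final wrist view showed all three blanks flat and parallel to each other. Their near ends are 96, 101 and 97 mm from the rack's middle line (right, middle, left bay), against 95, 100 and 95 mm for exact centring. They sit within about 2 mm of mid-bay.
- **Disagreements:** Hand-read corners from the coarser scene camera scattered by 5–10 mm, and one was misread. I trusted the wrist view and the TCP readings instead. The wrist camera also reads distances about 3% short, which I allowed for when picking up the blanks.
- **Left alone:** I aimed to touch nothing else on the bench and felt no unexpected contact.

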